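# Make the strap-punching bench ready

### The job

Make the strap-punching bench ready: take the length stop out of its parking slot, set its tongue on the gauge's bar close beside the parking block and slide it along the bar until the tongue drops into the hidden locating slot, then leave it there, sitting flat. Snap every punch that lies on the bench sideways down into a spring-clip pair of its own on the clip rail, and set the tapered stopper down into the neck of the open cement bottle, which must stay standing. Leave the blue glue bottle, the rivet bowl, the white tub and the pliers alone.

Things in the scene. Friction and masses are not known exactly. Their poses are not given: they have to be found in the camera images.
- gauge: strap gauge, fixed: grey cast base 240 x 80 mm along its own x axis. Origin on its underside, x = 0. A steel bar 48 mm wide runs along it, top 26 mm above the bench. Parking block at x -130 to -75 mm and clamp block at x 75 to 110 mm, both 40 mm high, stand over the bar; it may stick out past both ends.
- gauge_bar (a point): centre line of the bar's top face at gauge x = 0 (26 mm up). The top is smooth and level between the blocks (x -75 to 75 mm) but for one locating slot straight across it (along y), 10 mm wide, 14 mm deep. Lines across the bar every 10 mm make it hard to see. The bar is shifted from job to job: the slot must be felt for, its centre is somewhere between x = -15 and x = 45 mm.
- parking_slot (a point): middle of the parking slot across the top of the parking block, 40 mm above the bench, gauge x = -102.5 mm; 15 mm wide, 10 mm deep. To begin the slide, set the stop down on the bar close beside this block, its origin at gauge x = -62 to -40 mm.
- stop: length stop, loose, 160 g: block 24 mm (x) x 40 mm (y) x 42 mm high, under it a tongue 5 mm thick (x), 36 mm long (y), 8 mm deep. Origin at the centre of the block's underside, z up. Starts in the parking slot, axes along the gauge's (within 0.05 rad), origin 40 mm above the bench; riding on the bar the origin is 34 mm up; home in the slot, block flat on the bar, 26 mm.
- stop_tongue (a point): middle of the lower edge of the stop's tongue, 8 mm below the stop's origin.
- rail: clip rail, fixed: plywood board 90 mm (x) x 292 mm (y) x 14 mm high, origin at the centre of its underside. Five spring-clip pairs stand on it side by side, at y = -112, -56, 0, 56, 112 mm; each holds a punch along x, axis 30 mm above the bench. Pressing one in takes roughly 5 to 12 N downwards; pulling out about as much.
- clip0 (a point): clip pair 0, rail y = -112 mm: the point on the seated shank's axis midway between its two clips, 30 mm above the bench. Each clip is a C of two sprung steel leaves, 8 mm wide, at rail x = -22 and 22 mm (36 mm free between), open upwards: flared to 21 mm at the top, 44.5 mm up; throat 10.4 mm, 36.5 mm up.
- clip1 (a point): clip pair 1, rail y = -56 mm: the point on the seated shank's axis midway between its two clips, 30 mm above the bench. Each clip is a C of two sprung steel leaves, 8 mm wide, at rail x = -22 and 22 mm (36 mm free between), open upwards: flared to 21 mm at the top, 44.5 mm up; throat 10.4 mm, 36.5 mm up.
- clip2 (a point): clip pair 2, rail y = 0 mm: the point on the seated shank's axis midway between its two clips, 30 mm above the bench. Each clip is a C of two sprung steel leaves, 8 mm wide, at rail x = -22 and 22 mm (36 mm free between), open upwards: flared to 21 mm at the top, 44.5 mm up; throat 10.4 mm, 36.5 mm up.
- clip3 (a point): clip pair 3, rail y = 56 mm: the point on the seated shank's axis midway between its two clips, 30 mm above the bench. Each clip is a C of two sprung steel leaves, 8 mm wide, at rail x = -22 and 22 mm (36 mm free between), open upwards: flared to 21 mm at the top, 44.5 mm up; throat 10.4 mm, 36.5 mm up.
- clip4 (a point): clip pair 4, rail y = 112 mm: the point on the seated shank's axis midway between its two clips, 30 mm above the bench. Each clip is a C of two sprung steel leaves, 8 mm wide, at rail x = -22 and 22 mm (36 mm free between), open upwards: flared to 21 mm at the top, 44.5 mm up; throat 10.4 mm, 36.5 mm up.
- punch0: drive punch, loose, about 100 g, steel: round shank 14 mm across from x = -42 to 37 mm, hexagonal head 18 mm across the flats (x -56 to -42), collar 18 mm across (x 37 to 42), thin tubular tip to x = 58 mm. Origin on the axis, x towards the tip. Lies on the bench, axis 9 mm up. May be absent. Either way round will do in the clips.
- punch1: drive punch, loose, about 100 g, steel: round shank 14 mm across from x = -42 to 37 mm, hexagonal head 18 mm across the flats (x -56 to -42), collar 18 mm across (x 37 to 42), thin tubular tip to x = 58 mm. Origin on the axis, x towards the tip. Lies on the bench, axis 9 mm up. May be absent. Either way round will do in the clips.
- punch2: drive punch, loose, about 100 g, steel: round shank 14 mm across from x = -42 to 37 mm, hexagonal head 18 mm across the flats (x -56 to -42), collar 18 mm across (x 37 to 42), thin tubular tip to x = 58 mm. Origin on the axis, x towards the tip. Lies on the bench, axis 9 mm up. May be absent. Either way round will do in the clips.
- punch3: drive punch, loose, about 100 g, steel: round shank 14 mm across from x = -42 to 37 mm, hexagonal head 18 mm across the flats (x -56 to -42), collar 18 mm across (x 37 to 42), thin tubular tip to x = 58 mm. Origin on the axis, x towards the tip. Lies on the bench, axis 9 mm up. May be absent. Either way round will do in the clips.
- punch4: drive punch, loose, about 100 g, steel: round shank 14 mm across from x = -42 to 37 mm, hexagonal head 18 mm across the flats (x -56 to -42), collar 18 mm across (x 37 to 42), thin tubular tip to x = 58 mm. Origin on the axis, x towards the tip. Lies on the bench, axis 9 mm up. May be absent. Either way round will do in the clips.
- bottle: cement bottle, loose, 450 g: amber glass, body 76 mm across, shoulder from 60 to 80 mm up, neck 37 mm across (41 mm at the lip), mouth 110 mm above the bench. Origin at the centre of its underside, z up.
- bottle_mouth (a point): centre of the bottle's mouth, level with the lip; the bore is 27 mm across, straight, 30 mm deep.
- stopper: tapered rubber stopper, loose, 35 g, standing on its narrow end: plug 22 mm across at the foot widening to 31 mm at 28 mm up, then a round knob 26 mm across from 29 to 50 mm up. Origin at the centre of the foot, z up. In the neck the taper comes to rest with the foot about 17.5 mm below the lip (origin about 92.5 mm above the bottle's underside).
- glue: bystander: blue glue bottle with a tall cone nozzle, 80 mm across, 160 mm high, beyond the gauge and the rail, to the left. Origin under its centre.
- bowl: bystander: dark steel bowl with rivets, 144 mm across, 45 mm high, beyond the clip rail. Origin under its centre.
- tub: bystander: square white plastic tub, 90 mm, 35 mm high. Origin under its centre.
- pliers: bystander: pliers with yellow grips, 170 mm long, 12 mm thick, lying at the robot's right. Origin near the middle, x towards the jaws.
There are look-alikes about, which are no part of the job. There is more than one size of the stopper; the job needs the middle-sized.

How it is judged:
On the way, in this order (a step that is already met when the one before it is completed fails the run):
1. the stop's tongue is set on the bar next to the parking block (z of stop in the frame of gauge between 0.0325 and 0.0355 m and x of stop in the frame of gauge between -0.066 and -0.035 m and y of stop in the frame of gauge between -0.02 and 0.02 m), for 0.1 s.
2. the tongue slides along the top of the bar (z of stop in the frame of gauge between 0.0325 and 0.0355 m and x of stop in the frame of gauge between -0.033 and -0.022 m and y of stop in the frame of gauge between -0.02 and 0.02 m), for 0.02 s.
3. the tongue has dropped into the locating slot and the block sits flat on the bar (z of stop in the frame of gauge between 0.024 and 0.028 m and x of stop in the frame of gauge between -0.027 and 0.057 m and y of stop in the frame of gauge between -0.012 and 0.012 m and angle between the z axis of stop and the z axis of gauge, either way round below 0.06 rad and angle between the x axis of stop and the x axis of gauge, either way round below 0.12 rad), for 0.3 s.
At the end, for the whole second after the job is handed in: Stop in the locating slot, block flat on the bar (2 mm), square (0.12 rad). Each punch present at rest in a clip pair, origin within 11 mm of its point, height within 2 mm, parallel (0.08 rad). Stopper in the neck: within 4 mm of its axis, foot 14 to 21 mm below the lip, upright. Bottle standing (all of step 3 and linear speed of each of stop, punch0, punch1, punch2, punch3, punch4, stopper, bottle below 0.02 m/s and z of punch0 in the frame of rail between 0.028 and 0.032 m and (distance between punch0 and clip0 below 0.011 m or distance between punch0 and clip1 below 0.011 m or distance between punch0 and clip2 below 0.011 m or distance between punch0 and clip3 below 0.011 m or distance between punch0 and clip4 below 0.011 m) and angle between the x axis of each of punch0, punch1, punch2, punch3, punch4 and the x axis of rail, either way round below 0.08 rad and z of punch1 in the frame of rail between 0.028 and 0.032 m and (distance between punch1 and clip0 below 0.011 m or distance between punch1 and clip1 below 0.011 m or distance between punch1 and clip2 below 0.011 m or distance between punch1 and clip3 below 0.011 m or distance between punch1 and clip4 below 0.011 m) and z of punch2 in the frame of rail between 0.028 and 0.032 m and (distance between punch2 and clip0 below 0.011 m or distance between punch2 and clip1 below 0.011 m or distance between punch2 and clip2 below 0.011 m or distance between punch2 and clip3 below 0.011 m or distance between punch2 and clip4 below 0.011 m) and z of punch3 in the frame of rail between 0.028 and 0.032 m and (distance between punch3 and clip0 below 0.011 m or distance between punch3 and clip1 below 0.011 m or distance between punch3 and clip2 below 0.011 m or distance between punch3 and clip3 below 0.011 m or distance between punch3 and clip4 below 0.011 m) and z of punch4 in the frame of rail between 0.028 and 0.032 m and (distance between punch4 and clip0 below 0.011 m or distance between punch4 and clip1 below 0.011 m or distance between punch4 and clip2 below 0.011 m or distance between punch4 and clip3 below 0.011 m or distance between punch4 and clip4 below 0.011 m) and horizontal distance between stopper and bottle below 0.004 m and z of stopper in the frame of bottle between 0.089 and 0.096 m and angle between the z axis of stopper and the z axis of bottle, either way round below 0.1 rad and angle between bottle's own z axis and vertical below 0.05 rad); the robot touches nothing.
It fails at once if the glue bottle, rivet bowl, tub or pliers is moved by more than 3 cm (distance of any of glue, bowl, tub, pliers from where it was at the start of the episode above 0.03 m).
It fails at once if the bottle is tipped over (angle between bottle's own z axis and vertical above 0.5 rad).
Of punch0, punch1, punch2, punch3, punch4 only 3 to 5 are there at a start; the rules pass over those that are not, and their reading is None.
At some moment in a run one of punch0, punch4 may be knocked a few centimetres aside while the robot is not near it.
It also fails if it takes over 210 s, if anything falls off the work surface, if the arm or the gripper's body presses on something with over 40 N, if the wrist force passes 120 N, or if a joint passes its speed limit or range.

### The arm

A 7-joint arm with a two-finger parallel gripper is mounted at the origin on the work surface. World frame = base frame: x ahead of the robot, y to its left, z up, the work surface at z = 0. Lengths are in m, angles in rad, forces in N, time in s.
With the tool pointing down it reaches from about 0.4 to 0.85 m from the base axis. Payload 4.5 kg.
Tool frame: the origin (TCP) lies between the finger pads; the fingertips stand 14 mm ahead of it and the grasp point (between the pads) lies 5 mm behind it; z points along the fingers, y is the line along which they close (so a half turn about z gives the same grasp; the last joint's range is limited). The gripper opens to 88 mm and grips with 3 to 60 N. Pads are 18 mm wide; open, the fingers measure 123 mm over their backs; the gripper's body (75 mm by 187 mm) begins 45 mm behind the grasp point.
Start: joints at [1.229, 0.689, -0.195, 1.565, 0.157, 0.902, -0.215], TCP at [0.229, -0.581, 0.253] pointing down, gripper open.
Joint ranges: [-3.01, 3.01], [-0.46, 2.08], [-1.47, 1.51], [0.13, 2.56], [-1, 4.14], [0.04, 2.09], [-2.66, 2.66]. Speed limits (rad/s): [2.57, 2.57, 3.14, 3.14, 3.14, 3.14, 3.14].

### API

Orientations are given as a unit quaternion [w, x, y, z].
In Python, from cell import sensors, eyes, manip gives the robot as it stands.
- The arm moves only by the tool drive_tool, never from a script. Its arguments are lists of equal length, an entry for each row: "delta_pos": the shift along the tool's x, y, z in mm, a list of three; "delta_rot": the turn, a rotation vector about the tool's x, y, z in rad, a list of three; "claw": the opening, from -1 (shut) to 1 (fully open). A call has 1 to 12 rows; each row shifts and turns the commanded pose from where the row before left it, along the tool's axes as they then stand; what a row does not reach is not made up. A row lasts 1/8 s, in which the tool goes at most 62.5 mm and 10.7 degrees, less where a joint would pass 70% of its speed; a pose out of reach is approached as far as the arm can. A call is refused whole if a number of a shift passes 62.5 or a number of a turn 0.188, either way. A call with a gripper value outside its range is refused whole. The fingers move at their own pace and stop on an object; the grip force is fixed at half the most. Time passes only in rows, so rows that do not move let the fingers close. It gives the time, the measured TCP pose, the force, the opening and the grip force at its end, in the units of the state.
- sensors.sense(): the state, without advancing time (a new reading comes with each control period).
- eyes.read_camera(name): name is "scene" or "side" or "wrist"; returns (picture, depth): 384x512x3 uint8, red, green, blue; 384x512 float32, m along the optical axis (not along the pixel's ray), 0 where there is no reading.
- eyes.camera_model(name): a dict with "fx", "fy", "cx", "cy" (pixels), "position" and "attitude" of the camera in the world; the wrist camera has in their place "T_tool_cam" (4x4, takes a point from camera to tool coordinates, whose origin is the TCP and whose axes are the flange's). Camera axes: x right, y down, z forward; pixel columns grow to the right and rows downward; lengths in m; the calibration is good to about 2 mm. A picture is of the moment at which its call begins: read the wrist's pose just before it. camera_model takes no time and is no camera call.
- manip.finish_job(): hands the job in; it is judged then, once.
The state is a dict: "time_s": time; "joint_positions": joint angles; "qvel": joint speeds; "effort": joint torques, N m; "tool_pos": TCP position; "eef_rot": TCP orientation; "ft_force": force on the tool from outside, world axes, zero at the start; "moment": the same for the moment, N m; "finger_gap": opening from 0.0 (shut) to 1.0 (fully open); "grasp_force": force on a finger pad.
Only numpy, scipy, OpenCV 4.12 (cv2) and the standard library are available. Lean on these libraries where they do the work, as an engineer would, in place of code of your own. Each camera call takes 0.05 s, during which the arm holds its last target. There are 200 camera calls.

## Working session

There is one attempt and no reset: what is moved stays moved. The work goes in short steps, Python scripts to look and compute and a tool call to move; the robot and the scene stay as the last step left them, time stands still between calls to the robot, and variables do not carry over. Pictures are saved under pics/ and viewed, at most 14 in all, crops included, and the job is handed in when it is done.

Besides the shell and the picture viewer there is one more tool, called after "Emit:" in YAML: its name, and indented under it one key for each argument. drive_tool: Moves the arm, as the interface text tells. Its arguments: {"type":"object","properties":{"delta_pos":{"type":"array"},"delta_rot":{"type":"array"},"claw":{"type":"array"}},"required":["delta_pos","delta_rot","claw"]}

```bash
ls; mkdir -p pics
cat > h.py <<'E'
import numpy as np, cv2
from scipy.spatial.transform import Rotation as R
from cell import sensors, eyes, manip
def rot(q): return R.from_quat([q[1],q[2],q[3],q[0]]).as_matrix()
def snap(name,fn=None):
    s=sensors.sense(); rgb,d=eyes.read_camera(name); m=eyes.camera_model(name)
    if name=='wrist':
        T=np.eye(4); T[:3,:3]=rot(s['eef_rot']); T[:3,3]=s['tool_pos']; T=T@np.array(m['T_tool_cam'])
    else:
        T=np.eye(4); a=np.array(m['attitude']); T[:3,:3]=rot(a) if a.size==4 else a; T[:3,3]=m['position']
    if fn:
        cv2.imwrite(f'pics/{fn}.png',rgb[...,::-1]); np.savez(f'pics/{fn}.npz',rgb=rgb,d=d,T=T,K=[m['fx'],m['fy'],m['cx'],m['cy']])
    return rgb,d,T,[m['fx'],m['fy'],m['cx'],m['cy']]
def load(fn):
    z=np.load(f'pics/{fn}.npz'); return z['rgb'],z['d'],z['T'],z['K']
def cloud(d,T,K):
    v,u=np.mgrid[:d.shape[0],:d.shape[1]]
    P=np.stack([(u-K[2])/K[0]*d,(v-K[3])/K[1]*d,d],-1)
    P=P@T[:3,:3].T+T[:3,3]; P[d==0]=np.nan
    return P
E
python3 - <<'E'
from h import *
s=sensors.sense(); print(s)
for c in ['scene','side','wrist']:
    print(c,eyes.camera_model(c))
    snap(c,c+'0')
a=cv2.imread('pics/scene0.png'); cv2.imwrite('pics/sc_big.png',cv2.resize(a,(800,600),interpolation=cv2.INTER_CUBIC))
b=cv2.imread('pics/side0.png'); cv2.imwrite('pics/si_big.png',cv2.resize(b,(800,600),interpolation=cv2.INTER_CUBIC))
E
```

```text
pics
{'time_s': 0.0, 'joint_positions': array([ 1.22877301,  0.68994597, -0.19454749,  1.56635999,  0.15732706,
        0.90249262, -0.21511493]), 'qvel': array([-6.48524173e-04, -9.80621085e-04,  8.66066529e-04, -7.75790454e-05,
       -1.09146519e-03,  1.07189756e-03, -1.97486665e-04]), 'effort': array([ 4.61550972e-04, -5.27552640e+01, -1.26681738e+00, -1.53428060e+01,
       -5.26869670e-02,  6.64673396e-03,  1.51460144e-04]), 'tool_pos': array([ 0.2291408 , -0.5808238 ,  0.25193034]), 'eef_rot': array([-8.73475550e-04,  9.82385437e-01,  1.86863681e-01, -2.34928247e-04]), 'ft_force': array([-0.67004741,  0.19723133,  0.8200418 ]), 'moment': array([0.05644114, 0.03763783, 0.01906633]), 'grasp_force': 0.0, 'finger_gap': 0.9961167294828287}
scene {'fx': 394.9747576328966, 'fy': 394.9747576328966, 'cx': 252.8698739877312, 'cy': 194.7798723142869, 'position': array([ 0.95478948, -0.59133539,  0.75276702]), 'attitude': array([-0.37306109,  0.87176079,  0.28884631, -0.13200891])}
side {'fx': 351.22427310634356, 'fy': 351.22427310634356, 'cx': 258.4207242309871, 'cy': 194.24395000024242, 'position': array([0.43016657, 0.49991558, 0.68400769]), 'attitude': array([ 0.03031595, -0.08721416,  0.93002007, -0.35572081])}
wrist {'fx': 312.43108394035056, 'fy': 312.43108394035056, 'cx': 253.2069288984702, 'cy': 187.70754326733862, 'T_tool_cam': array([[ 5.93080981e-04, -9.49405649e-01, -3.14051845e-01,
         8.33444611e-02],
       [ 9.99999478e-01,  3.01725128e-04,  9.76339212e-04,
         5.39950052e-04],
       [-8.32184631e-04, -3.14052260e-01,  9.49405333e-01,
        -1.31779003e-01],
       [ 0.00000000e+00,  0.00000000e+00,  0.00000000e+00,
         1.00000000e+00]])}
```

View pics/sc_big.png

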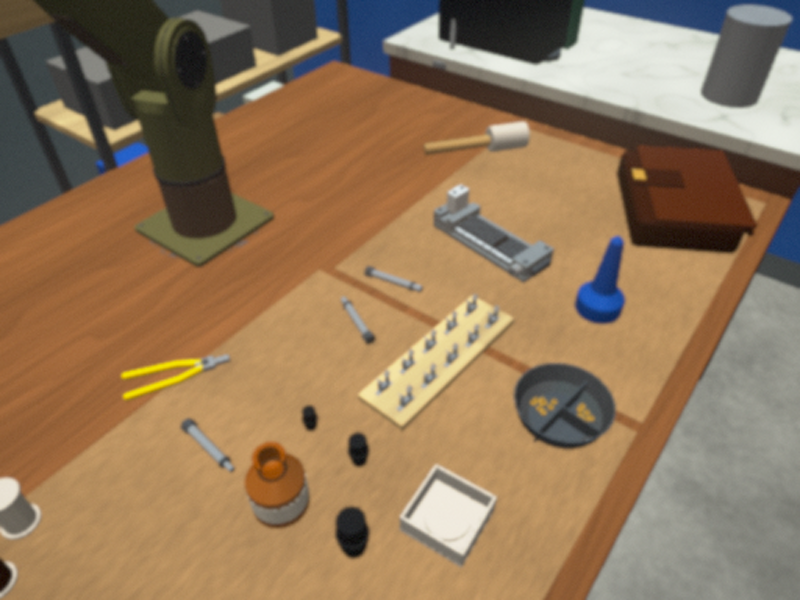

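View pics/si_big.png

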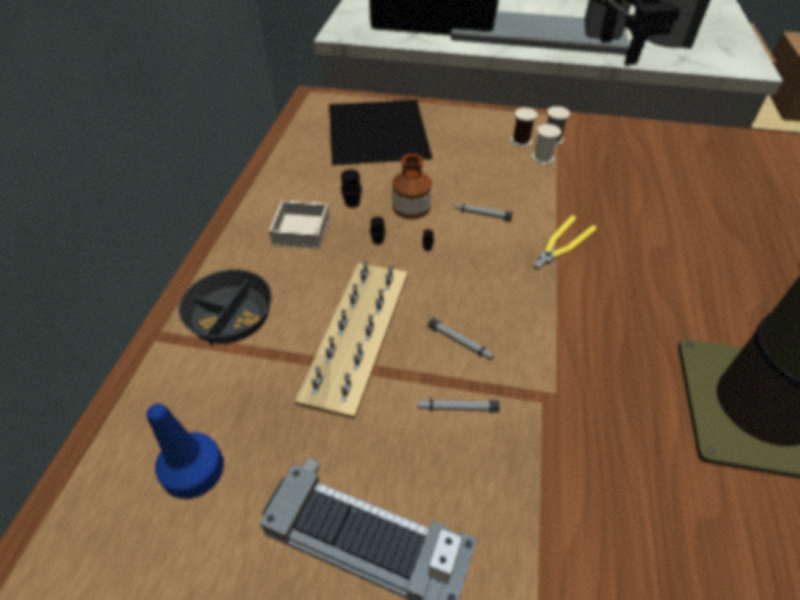

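Scene view (800x600 px): three punches at (207,445), (357,320) and (393,279). The bottle is at (275,485), the gauge at (490,240) with the stop at (458,198), and the rail at (437,360). Stopper candidates are small (310,417), middle (358,448) and large (352,530), so I choose (358,448). Next I'll turn both views into a measured top-down height map.

```bash
cat > ortho.py <<'E'
from h import *
pts=[];cols=[]
for c in ['scene0','side0']:
    rgb,d,T,K=load(c); P=cloud(d,T,K); m=np.isfinite(P[...,2])&(P[...,2]>-.02)&(P[...,2]<.2)
    m&=(P[...,0]>.25)&(P[...,0]<.95)&(abs(P[...,1])<.62)
    q=P[m]; g=abs(q[:,2])<.004; print(c,'bench z',np.median(q[g,2]))
    H=np.full((350,620),-1.); ix=((.95-q[:,0])/.002).astype(int).clip(0,349); iy=((.62-q[:,1])/.002).astype(int).clip(0,619)
    np.maximum.at(H,(ix,iy),q[:,2])
    M=((H>.006)*255).astype(np.uint8); M=cv2.morphologyEx(M,cv2.MORPH_CLOSE,np.ones((3,3)))
    n,L,st,ce=cv2.connectedComponentsWithStats(M)
    for i in range(1,n):
        if st[i,4]<25: continue
        mm=L[ix,iy]==i; z=q[mm,2]; sel=q[mm][z>.005]
        r=cv2.minAreaRect((sel[:,:2]*1000).astype(np.float32))
        print(i,'ctr',np.round(r[0]),'size',np.round(r[1]),'ang',round(r[2],1),'zmax',round(np.percentile(z,99)*1000),'n',len(sel),'rgb',np.median(0+load(c)[0][m][mm],axis=0))
E
python3 ortho.py
```

```text
scene0 bench z 0.0008207598411731354
2 ctr [789. 578.] size [235. 218.] ang 28.2 zmax 87 n 3662 rgb [78. 43. 22.]
3 ctr [808. -16.] size [142. 143.] ang 20.5 zmax 47 n 2317 rgb [77.  78.5 75. ]
7 ctr [ 764. -247.] size [91. 92.] ang 4.2 zmax 37 n 1837 rgb [209.  195.5 176. ]
9 ctr [760. 225.] size [80. 58.] ang 16.5 zmax 155 n 1052 rgb [ 32.  68. 113.]
22 ctr [ 691. -349.] size [40. 39.] ang 39.3 zmax 72 n 575 rgb [37. 38. 39.]
24 ctr [683. 612.] size [14. 42.] ang 89.0 zmax 81 n 31 rgb [93. 51. 30.]
28 ctr [601. -22.] size [295.  93.] ang 85.8 zmax 44 n 3314 rgb [224. 202. 148.]
30 ctr [517. 280.] size [105. 250.] ang 74.7 zmax 83 n 1876 rgb [120. 118. 108.]
31 ctr [ 617. -247.] size [28. 27.] ang 1.9 zmax 53 n 240 rgb [43.5 42.  41. ]
32 ctr [ 578. -360.] size [76. 66.] ang 58.1 zmax 111 n 1702 rgb [137.  90.  37.]
34 ctr [563.  -1.] size [ 8. 17.] ang 35.1 zmax 17 n 16 rgb [220.  198.  147.5]
35 ctr [ 524. -244.] size [20. 21.] ang 23.3 zmax 41 n 135 rgb [60. 53. 42.]
37 ctr [438. -37.] size [ 20. 116.] ang 62.4 zmax 20 n 185 rgb [160. 143. 130.]
38 ctr [ 433. -360.] size [ 18. 11
[... 1063 characters left out ...]
ize [26. 27.] ang 11.8 zmax 52 n 150 rgb [26. 25. 22.]
241 ctr [ 570. -345.] size [74. 59.] ang 8.9 zmax 111 n 803 rgb [88. 66. 38.]
282 ctr [ 522. -242.] size [20. 20.] ang 9.4 zmax 41 n 92 rgb [41. 33. 26.]
283 ctr [438. -35.] size [ 15. 114.] ang 64.8 zmax 19 n 274 rgb [117. 106.  81.]
284 ctr [ 431. -356.] size [ 17. 112.] ang 85.0 zmax 20 n 171 rgb [114. 105.  82.]
285 ctr [426.  83.] size [112.  16.] ang 8.3 zmax 19 n 342 rgb [126.5 116.   86. ]
286 ctr [ 369. -616.] size [26.  7.] ang 0.1 zmax 71 n 41 rgb [87.  79.  67.5]
287 ctr [ 319. -579.] size [46. 48.] ang 2.9 zmax 71 n 293 rgb [104.  96.  83.]
288 ctr [ 281. -294.] size [166.  47.] ang 60.8 zmax 14 n 275 rgb [177.5 151.5  77. ]
```

```bash
cat > fit.py <<'E'
from h import *
for c in ['scene0','side0']:
    rgb,d,T,K=load(c); P=cloud(d,T,K).reshape(-1,3); P=P[np.isfinite(P[:,0])]
    g=P[(P[:,0]>.36)&(P[:,0]<.68)&(P[:,1]>.18)&(P[:,1]<.36)]
    for a,b in [(.077,.088),(.037,.045),(.022,.030),(.008,.036)]:
        s=g[(g[:,2]>a)&(g[:,2]<b)]; r=cv2.minAreaRect((s[:,:2]*1000).astype(np.float32)); print(c,a,b,len(s),np.round(np.median(s[:,2])*1000,1),np.round(r[0],1),np.round(r[1],1),round(r[2],1), 'mean',np.round(s[:,:2].mean(0)*1000,1))
    # bottle lip, stopper top
    for n,x,y,a,b in [('lip',.575,-.352,.105,.115),('stop',.616,-.245,.046,.06)]:
        s=P[(abs(P[:,0]-x)<.05)&(abs(P[:,1]-y)<.05)&(P[:,2]>a)&(P[:,2]<b)]; e=cv2.minEnclosingCircle((s[:,:2]*1000).astype(np.float32)); print(n,len(s),np.round(e[0],1),round(e[1],1),s[:,2].max())
    # rail top outline & clips
    s=P[(abs(P[:,0]-.6)<.08)&(abs(P[:,1]+.02)<.17)]
    b=s[(s[:,2]>.010)&(s[:,2]<.018)]; r=cv2.minAreaRect((b[:,:2]*1000).astype(np.float32)); print('rail',np.round(r[0],1),np.round(r[1],1),round(r[2],2))
    k=s[s[:,2]>.030]; th=np.deg2rad(-4.2); cc=np.array([.601,-.0215]); l=(k[:,:2]-cc)@np.array([[np.cos(th),-np.sin(th)],[np.sin(th),np.cos(th)]])
    for y in (-.112,-.056,0,.056,.112):
        print(y,[np.round(l[(abs(l[:,1]-y)<.02)&(abs(l[:,0]-x)<.015)].mean(0)*1000,1) for x in (-.022,.022)])
E
python3 fit.py
```

```text
scene0 0.077 0.088 75 81.8 [420.7 302.9] [42.3 25.6] 82.4 mean [422.  300.7]
scene0 0.037 0.045 387 40.3 [510.5 279.3] [ 96.4 241.6] 77.5 mean [538.7 272.9]
scene0 0.022 0.03 740 25.9 [518.1 282.5] [104.8 249.2] 73.4 mean [524.2 275.7]
scene0 0.008 0.036 1235 24.9 [518.1 282.5] [104.8 249.2] 73.4 mean [522.5 268.1]
lip 222 [ 572.  -356.2] 21.4 0.11278628362036491
stop 112 [ 615.9 -245.7] 13.8 0.053739576571031566
rail [601.2 -22.5] [294.3  92.8] 85.8
-0.112 [array([ -21.4, -110.6]), array([  22.5, -111. ])]
-0.056 [array([-21.1, -55.4]), array([ 22.4, -55.7])]
0 [array([-20.7,  -0.3]), array([22.7,  0.4])]
0.056 [array([-21.4,  56.7]), array([22.8, 55.8])]
0.112 [array([-21.3, 111.5]), array([ 22.7, 112.6])]
side0 0.077 0.088 377 82.1 [419.3 303.9] [39.7 23.8] 79.2 mean [419.4 304.7]
side0 0.037 0.045 1673 40.0 [508.8 278.9] [ 95.4 239.8] 77.7 mean [510.9 286.2]
side0 0.022 0.03 2810 25.7 [522.8 272.9] [ 98.9 228.7] 78.4 mean [519.3 284.2]
side0 0.008 0.036 4028 25.1 [512.8 275.1] [ 99.3 249. ] 78.4 mean [521.8 288.5]
lip 80 [ 571.1 -355.1] 20.8 0.1128417736427969
stop 53 [ 616.4 -244.3] 13.5 0.05294076237439538
rail [600.6 -21.3] [293.2  91.1] 85.76
-0.112 [array([ -22.9, -114.1]), array([  20.9, -113.3])]
-0.056 [array([-22.6, -58.4]), array([ 21.3, -57.8])]
0 [array([-22.4,  -2.1]), array([21.3, -1.7])]
0.056 [array([-22.6,  54.4]), array([21.5, 54.3])]
0.112 [array([-22.5, 110.9]), array([ 21.8, 110.3])]
```

```bash
cat > plan.py <<'E'
# usage: plan.py "x,y,z,yaw" ["x,y,z,yaw" ...]  (mm, deg); prints rows from the current pose in tool axes
import sys; from h import *
s=sensors.sense(); p=np.array(s['tool_pos'])*1000; M=rot(s['eef_rot'])
def down(y): c,sn=np.cos(y),np.sin(y); return np.array([[c,sn,0],[sn,-c,0],[0,0,-1]])
for a in sys.argv[1:]:
    x,y,z,w=map(float,a.split(',')[:4]); vmax=float(a.split(',')[4]) if a.count(',')>3 else 55
    G=down(np.deg2rad(w)); rv=R.from_matrix(M.T@G).as_rotvec(); t=np.array([x,y,z])-p
    n=max(1,int(np.ceil(max(np.linalg.norm(t)/vmax,np.linalg.norm(rv)/.18)))); r=rv/n; dP=[]
    for i in range(n): dP.append(M.T@t/n); M=M@R.from_rotvec(r).as_matrix()
    print(n,'rows rot',np.round(r,3).tolist()); dP=np.array(dP)
    print(np.round(dP,1).tolist() if np.linalg.norm(rv)>.02 else ('each',np.round(dP[0],2).tolist(),'total',np.round(dP[0]*n,1).tolist()))
    p=p+t
E
python3 plan.py 500,-200,250,90 520,280,170,167.6
```

```text
9 rows rot [-0.0, -0.0, -0.133]
[[43.5, -28.3, 0.3], [46.9, -22.3, 0.3], [49.4, -15.9, 0.3], [51.1, -9.2, 0.2], [51.9, -2.4, 0.2], [51.7, 4.5, 0.2], [50.7, 11.3, 0.2], [48.7, 17.9, 0.2], [45.9, 24.2, 0.2]]
9 rows rot [-0.0, -0.0, -0.15]
[[53.3, 2.2, 8.9], [52.4, 10.2, 8.9], [50.3, 17.9, 8.9], [47.0, 25.3, 8.9], [42.7, 32.0, 8.9], [37.4, 38.1, 8.9], [31.3, 43.3, 8.9], [24.4, 47.5, 8.9], [17.1, 50.6, 8.9]]
```

Emit:
drive_tool:
  delta_pos:
    - [43.5,-28.3,0]
    - [47,-22,0]
    - [49.5,-16,0]
    - [51,-9,0]
    - [52,-2.5,0]
    - [52,4.5,0]
    - [51,11,0]
    - [49,18,0]
    - [46,24,0]
    - [0,0,0]
  delta_rot:
    - [0,0,-0.133]
    - [0,0,-0.133]
    - [0,0,-0.133]
    - [0,0,-0.133]
    - [0,0,-0.133]
    - [0,0,-0.133]
    - [0,0,-0.133]
    - [0,0,-0.133]
    - [0,0,-0.133]
    - [0,0,0]
  claw: [1,1,1,1,1,1,1,1,1,1]

```text
time_s: 1.4
tool_pos: [0.5027, -0.1945, 0.253]
eef_rot: [-0.0, 0.703, 0.711, 0.002]
ft_force: [-0.1, -0.0, -0.3]
finger_gap: 1.003
grasp_force: 0.0
```

Emit:
drive_tool:
  delta_pos:
    - [53,2,9]
    - [52.5,10,9]
    - [50,18,9]
    - [47,25,9]
    - [43,32,9]
    - [37.5,38,9]
    - [31,43,9]
    - [24.5,47.5,9]
    - [17,50.5,9]
    - [0,0,0]
  delta_rot:
    - [0,0,-0.15]
    - [0,0,-0.15]
    - [0,0,-0.15]
    - [0,0,-0.15]
    - [0,0,-0.15]
    - [0,0,-0.15]
    - [0,0,-0.15]
    - [0,0,-0.15]
    - [0,0,-0.15]
    - [0,0,0]
  claw: [1,1,1,1,1,1,1,1,1,1]

```text
time_s: 2.65
tool_pos: [0.5182, 0.2837, 0.1711]
eef_rot: [-0.001, 0.107, 0.994, 0.002]
ft_force: [-0.5, 0.1, 0.6]
finger_gap: 1.007
grasp_force: 0.0
```

```bash
cat > w1.py <<'E'
from h import *
s=sensors.sense(); print(s['tool_pos'],s['eef_rot'],s['joint_positions'].round(2),s['time_s'])
rgb,d,T,K=snap('wrist','w1'); a=cv2.imread('pics/w1.png'); cv2.imwrite('pics/w1b.png',cv2.resize(a,(800,600),interpolation=cv2.INTER_CUBIC))
P=cloud(d,T,K).reshape(-1,3); P=P[np.isfinite(P[:,0])]*1000
print('bench',np.median(P[abs(P[:,2])<4][:,2]))
for a,b in [(77,88),(37,45),(22,30)]:
    q=P[(P[:,2]>a)&(P[:,2]<b)]; 
    if len(q)<30: continue
    r=cv2.minAreaRect(q[:,:2].astype(np.float32)); print(a,b,len(q),np.median(q[:,2]).round(1),np.round(r[0],1),np.round(r[1],1),round(r[2],1))
E
python3 w1.py
```

```text
[0.51815123 0.28373952 0.17108673] [-8.70394767e-04  1.06800692e-01  9.94278831e-01  1.56872976e-03] [-0.17  0.84 -0.74  1.73  0.72  0.86  0.12] 2.65
bench 0.4834993778434771
77 88 2357 81.7 [421.9 304.1] [40.  24.2] 80.0
37 45 7387 39.8 [552.  213.3] [209.7 349.8] 76.9
22 30 10651 25.8 [567.6 201.5] [225.1 340.2] 78.8
```

View pics/w1b.png

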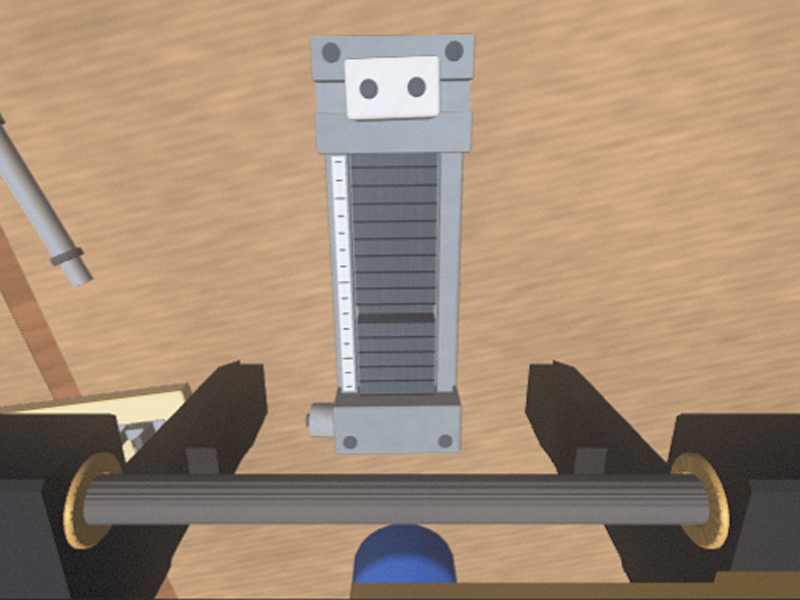

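Wrist view (800x600 px): the stop is at (393,88) in the parking block and the clamp block is at (397,425). A darker, wider band across the bar at (397,318) looks like the slot. I'll measure that against the gauge frame.

```bash
cat > w2.py <<'E'
from h import *
rgb,d,T,K=load('w1')
def hit(u,v,z):
    u,v=u*.64-.18,v*.64-.18
    r=T[:3,:3]@np.array([(u-K[2])/K[0],(v-K[3])/K[1],1]); o=T[:3,3]
    return ((o+r*(z/1000-o[2])/r[2])*1000)[:2].round(1)
for n,u,v,z in [('park TL',312,37,40),('park TR',474,37,40),('park BL',316,152,40),('park BR',470,152,40),('clamp TL',334,405,40),('clamp TR',460,405,40),('clamp BL',337,453,40),('clamp BR',460,453,40),('barL mid',351,270,26),('barR mid',438,270,26),('slot',397,318,26)]:
    print(n,hit(u,v,z))
g=cv2.cvtColor(rgb,cv2.COLOR_RGB2GRAY); print(g[90:255,232:276].mean(1).round().astype(int).tolist())
dd=d.copy(); P=cloud(d,T,K)*1000
m=(P[...,0]>380)&(P[...,0]<640)&(P[...,1]>215)&(P[...,1]<350)
for a,b in [(38,42),(77,88)]:
    q=P[m&(P[...,2]>a)&(P[...,2]<b)]
    for sel,nm in [(q[:,0]<480,'park'),(q[:,0]>560,'clamp')]:
        if sel.sum()>50: r=cv2.minAreaRect(q[sel][:,:2].astype(np.float32)); print(a,nm,np.round(r[0],1),np.round(r[1],1),round(r[2],1))
E
python3 w2.py
```

```text
park TL [388.5 271. ]
park TR [405.1 347.6]
park BL [440.5 258.9]
park BR [457.4 336.9]
clamp TL [587.2 230.6]
clamp TR [603.7 306.2]
clamp BL [621.3 223.7]
clamp BR [638.1 300.2]
barL mid [509.4 259.3]
barR mid [520.3 309.3]
slot [544.8 279.4]
[173, 173, 173, 173, 173, 173, 175, 149, 115, 111, 112, 113, 113, 112, 113, 113, 88, 90, 109, 112, 112, 112, 111, 112, 111, 111, 111, 109, 82, 93, 110, 111, 110, 110, 110, 110, 110, 110, 111, 96, 78, 104, 110, 110, 109, 109, 109, 109, 109, 110, 105, 78, 95, 108, 109, 109, 108, 109, 109, 108, 109, 107, 78, 92, 107, 109, 109, 108, 108, 108, 108, 110, 102, 75, 99, 108, 109, 109, 108, 109, 108, 109, 111, 87, 79, 105, 109, 109, 109, 109, 109, 109, 110, 100, 74, 101, 110, 109, 109, 109, 109, 109, 110, 106, 75, 97, 109, 109, 110, 111, 88, 74, 73, 73, 74, 75, 81, 107, 111, 110, 110, 110, 111, 111, 111, 77, 92, 109, 111, 111, 110, 110, 111, 112, 94, 77, 106, 111, 110, 110, 110, 110, 112, 105, 75, 101, 110, 111, 110, 110, 110, 111, 108, 76, 98, 110, 110, 110, 110, 110, 111, 107, 76, 91, 98]
38 park [422.3 304.1] [80.3 54.9] 78.0
38 clamp [612.7 265.4] [79.7 36. ] 78.7
77 park [421.9 304.1] [40.  24.2] 80.0
```

```bash
python3 plan.py 422,304,120,169 422,304,68,169,13
```

```text
3 rows rot [-0.0, -0.0, -0.009]
[[33.2, 0.7, 17.0], [33.2, 1.0, 17.0], [33.2, 1.3, 17.0]]
4 rows rot [0.0, 0.0, 0.0]
('each', [-0.0, 0.0, 13.0], 'total', [-0.0, 0.0, 52.0])
```

Emit:
drive_tool:
  delta_pos:
    - [33.2,1,17]
    - [33.2,1,17]
    - [33.2,1,17]
    - [0,0,13]
    - [0,0,13]
    - [0,0,13]
    - [0,0,13]
    - [0,0,0]
    - [0,0,0]
    - [0,0,0]
    - [0,0,0]
    - [0,0,0]
  delta_rot:
    - [0,0,-0.009]
    - [0,0,-0.009]
    - [0,0,-0.009]
    - [0,0,0]
    - [0,0,0]
    - [0,0,0]
    - [0,0,0]
    - [0,0,0]
    - [0,0,0]
    - [0,0,0]
    - [0,0,0]
    - [0,0,0]
  claw: [1,1,1,1,1,1,1,1,-1,-1,-1,-1]

```text
time_s: 4.2
tool_pos: [0.4226, 0.3035, 0.0689]
eef_rot: [0.0, 0.096, 0.995, 0.0]
ft_force: [0.7, 0.8, -0.3]
finger_gap: 0.572
grasp_force: 0.0
```

```bash
python3 -c "
from h import *
s=sensors.sense(); print(s['tool_pos'],s['ft_force'],s['finger_gap']*88,s['grasp_force'], np.rad2deg(2*np.arctan2(s['eef_rot'][2],s['eef_rot'][1])))"; python3 plan.py 422,304,110,168.6 471.4,293.9,110,168.6 471.4,293.9,62,168.6
```

```text
[0.42259651 0.30345342 0.0688936 ] [ 0.71416715  0.79067658 -0.25316275] 50.332224387855355 0.0 169.00915316597275
1 rows rot [0.0, 0.0, 0.007]
('each', [0.68, 0.43, -41.11], 'total', [0.7, 0.4, -41.1])
1 rows rot [-0.0, -0.0, -0.0]
('each', [-50.42, -0.14, -0.0], 'total', [-50.4, -0.1, -0.0])
1 rows rot [0.0, 0.0, -0.0]
('each', [0.0, 0.0, 48.0], 'total', [0.0, 0.0, 48.0])
```

Emit:
drive_tool:
  delta_pos:
    - [0,0,0]
    - [0,0,0]
    - [0,0,0]
    - [0,0,-14]
    - [0,0,-14]
    - [0,0,-13]
    - [0,0,0]
    - [0,0,0]
  delta_rot:
    - [0,0,0]
    - [0,0,0]
    - [0,0,0]
    - [0,0,0]
    - [0,0,0]
    - [0,0,0]
    - [0,0,0]
    - [0,0,0]
  claw: [-1,-1,-1,-1,-1,-1,-1,-1]

```text
time_s: 5.2
tool_pos: [0.4225, 0.3032, 0.1097]
eef_rot: [0.0, 0.096, 0.995, -0.0]
ft_force: [-0.7, 0.5, -1.9]
finger_gap: 0.45
grasp_force: 30.0
```

```bash
python3 - <<'E'
from h import *
s=sensors.sense(); print(s['tool_pos'],s['ft_force'],s['finger_gap']*88,s['grasp_force'],np.rad2deg(2*np.arctan2(s['eef_rot'][2],s['eef_rot'][1])))
rgb,d,T,K=snap('wrist','w3'); P=cloud(d,T,K)*1000; P=P[np.isfinite(P[...,0])]
q=P[(abs(P[:,0]-422)<30)&(abs(P[:,1]-304)<19)&(P[:,2]>110)&(P[:,2]<135)]
r=cv2.minAreaRect(q[:,:2].astype(np.float32)); print(len(q),np.median(q[:,2]),r)
E
python3 plan.py 471.9,293.8,110,168.6
```

```text
[0.42253934 0.30316874 0.10968858] [-0.65788983  0.4881261  -1.87423236] 39.56182250365811 29.960245164111257 168.9994763321662
5028 122.57661018465234 ((421.1982116699219, 304.3695068359375), (41.17070007324219, 25.429841995239258), 80.76488494873047)
1 rows rot [-0.001, -0.0, 0.007]
('each', [-50.35, 0.32, -0.56], 'total', [-50.4, 0.3, -0.6])
```

Emit:
drive_tool:
  delta_pos:
    - [-25.2,0.2,0]
    - [-25.2,0.2,0]
    - [0,0,0]
    - [0,0,15]
    - [0,0,15]
    - [0,0,12]
    - [0,0,0]
    - [0,0,1]
    - [0,0,1]
    - [0,0,0]
  delta_rot:
    - [0,0,0.007]
    - [0,0,0]
    - [0,0,0]
    - [0,0,0]
    - [0,0,0]
    - [0,0,0]
    - [0,0,0]
    - [0,0,0]
    - [0,0,0]
    - [0,0,0]
  claw: [-1,-1,-1,-1,-1,-1,-1,-1,-1,-1]

```text
time_s: 6.5
tool_pos: [0.4722, 0.2941, 0.0659]
eef_rot: [0.0, 0.099, 0.995, 0.0]
ft_force: [0.6, 0.2, -1.2]
finger_gap: 0.453
grasp_force: 30.0
```

Emit:
drive_tool:
  delta_pos:
    - [0,0,1]
    - [0,0,0.5]
    - [0,0,0]
    - [0,0,0]
  delta_rot:
    - [0,0,0]
    - [0,0,0]
    - [0,0,0]
    - [0,0,0]
  claw: [-1,-1,-1,-1]

```text
time_s: 7.0
tool_pos: [0.472, 0.294, 0.0642]
eef_rot: [0.0, 0.099, 0.995, -0.0]
ft_force: [0.6, -0.3, -0.9]
finger_gap: 0.45
grasp_force: 30.0
```

Emit:
drive_tool:
  delta_pos:
    - [0,0,0.5]
    - [0,0,0]
    - [0,0,0.5]
    - [0,0,0]
    - [0,0,0]
  delta_rot:
    - [0,0,0]
    - [0,0,0]
    - [0,0,0]
    - [0,0,0]
    - [0,0,0]
  claw: [-1,-1,-1,-1,-1]

```text
time_s: 7.62
tool_pos: [0.472, 0.294, 0.0632]
eef_rot: [0.0, 0.099, 0.995, -0.0]
ft_force: [-0.4, -0.5, -1.4]
finger_gap: 0.451
grasp_force: 30.0
```

Emit:
drive_tool:
  delta_pos:
    - [0,0,0.5]
    - [0,0,0]
    - [0,0,0.3]
    - [0,0,0]
    - [0,0,0]
  delta_rot:
    - [0,0,0]
    - [0,0,0]
    - [0,0,0]
    - [0,0,0]
    - [0,0,0]
  claw: [-1,-1,-1,-1,-1]

```text
time_s: 8.25
tool_pos: [0.4721, 0.2941, 0.0628]
eef_rot: [0.0, 0.099, 0.995, -0.0]
ft_force: [0.1, -0.7, 5.3]
finger_gap: 0.453
grasp_force: 30.0
```

Emit:
drive_tool:
  delta_pos:
    - [-4,0,0]
    - [-4,0,0]
    - [-4,0,0]
    - [-4,0,0]
    - [-4,0,0]
    - [-4,0,0]
    - [-4,0,0]
    - [-4,0,0]
    - [-4,0,0]
    - [-4,0,0]
    - [-4,0,0]
    - [-4,0,0]
  delta_rot:
    - [0,0,0]
    - [0,0,0]
    - [0,0,0]
    - [0,0,0]
    - [0,0,0]
    - [0,0,0]
    - [0,0,0]
    - [0,0,0]
    - [0,0,0]
    - [0,0,0]
    - [0,0,0]
    - [0,0,0]
  claw: [-1,-1,-1,-1,-1,-1,-1,-1,-1,-1,-1,-1]

```text
time_s: 9.75
tool_pos: [0.5173, 0.2861, 0.0628]
eef_rot: [-0.001, 0.098, 0.995, 0.001]
ft_force: [-4.2, 0.2, 5.3]
finger_gap: 0.453
grasp_force: 30.0
```

Emit:
drive_tool:
  delta_pos:
    - [-4,0,0]
    - [-4,0,0]
    - [-4,0,0]
    - [-4,0,0]
    - [-4,0,0]
    - [-3,0,0]
    - [0,0,0]
    - [-1,0,0]
    - [-1,0,0]
    - [-1,0,0]
  delta_rot:
    - [0,0,0]
    - [0,0,0]
    - [0,0,0]
    - [0,0,0]
    - [0,0,0]
    - [0,0,0]
    - [0,0,0]
    - [0,0,0]
    - [0,0,0]
    - [0,0,0]
  claw: [-1,-1,-1,-1,-1,-1,-1,-1,-1,-1]

```text
time_s: 11.0
tool_pos: [0.5443, 0.2792, 0.0622]
eef_rot: [-0.0, 0.099, 0.995, -0.0]
ft_force: [-0.8, -0.3, -1.5]
finger_gap: 0.452
grasp_force: 30.0
```

Emit:
drive_tool:
  delta_pos:
    - [-0.5,0,0]
    - [0,0,2]
    - [0,0,2]
    - [0,0,0]
    - [0,0,0]
  delta_rot:
    - [0,0,0]
    - [0,0,0]
    - [0,0,0]
    - [0,0,0]
    - [0,0,0]
  claw: [-1,-1,-1,-1,-1]

```text
time_s: 11.62
tool_pos: [0.5445, 0.2798, 0.0582]
eef_rot: [-0.0, 0.099, 0.995, 0.0]
ft_force: [-3.3, 2.9, -2.9]
finger_gap: 0.449
grasp_force: 30.0
```

Free at 58.2 mm, so the tongue is in the slot. Lower it onto the bar.

Emit:
drive_tool:
  delta_pos:
    - [0,0,1.5]
    - [0,0,1.5]
    - [0,0,0.8]
    - [0,0,0]
    - [0,0,0]
  delta_rot:
    - [0,0,0]
    - [0,0,0]
    - [0,0,0]
    - [0,0,0]
    - [0,0,0]
  claw: [-1,-1,-1,-1,-1]

```text
time_s: 12.25
tool_pos: [0.5445, 0.2797, 0.0548]
eef_rot: [-0.0, 0.099, 0.995, 0.0]
ft_force: [-6.3, 2.5, 2.2]
finger_gap: 0.452
grasp_force: 30.0
```

Emit:
drive_tool:
  delta_pos:
    - [0.6,0,0]
    - [0,0,0.4]
    - [0,0,0]
    - [0,0,0]
    - [0,0,0]
    - [0,0,0]
    - [0,0,0]
    - [0,0,-20]
    - [0,0,-40]
    - [0,0,-40]
    - [0,0,0]
  delta_rot:
    - [0,0,0]
    - [0,0,0]
    - [0,0,0]
    - [0,0,0]
    - [0,0,0]
    - [0,0,0]
    - [0,0,0]
    - [0,0,0]
    - [0,0,0]
    - [0,0,0]
    - [0,0,0]
  claw: [-1,-1,-1,0.4,0.4,0.4,0.4,0.4,0.4,0.4,0.4]

```text
time_s: 13.62
tool_pos: [0.5461, 0.2813, 0.1588]
eef_rot: [0.003, 0.099, 0.995, 0.003]
ft_force: [0.1, -0.7, -1.0]
finger_gap: 0.698
grasp_force: 0.0
```

```bash
python3 - <<'E'
from h import *
rgb,d,T,K=snap('wrist','w4'); P=cloud(d,T,K)*1000; P=P[np.isfinite(P[...,0])]
q=P[(abs(P[:,0]-544)<40)&(abs(P[:,1]-280)<40)&(P[:,2]>60)&(P[:,2]<75)]
A=np.c_[q[:,:2]-q[:,:2].mean(0),np.ones(len(q))]; k=np.linalg.lstsq(A,q[:,2],rcond=None)[0]
r=cv2.minAreaRect(q[:,:2].astype(np.float32)); print(len(q),np.median(q[:,2]),'tilt',k,r)
b=P[(abs(P[:,0]-490)<15)&(abs(P[:,1]-290)<10)]; print('bar',np.median(b[:,2]))
E
python3 plan.py 427,82,170,188 427,82,60,188,20
```

```text
1675 67.79033629221188 tilt [ 6.62627015e-02 -1.39465007e-02  6.75499369e+01] ((543.208740234375, 280.2686462402344), (39.78739547729492, 24.29804039001465), 78.96247100830078)
bar 25.753440146832812
5 rows rot [0.0, 0.001, -0.068]
[[15.4, -43.5, -2.8], [18.3, -42.4, -2.8], [21.1, -41.0, -2.8], [23.8, -39.5, -2.7], [26.4, -37.8, -2.7]]
6 rows rot [0.0, 0.0, 0.0]
('each', [0.0, -0.0, 18.33], 'total', [0.0, -0.0, 110.0])
```

Run:
```python
from h import *
rgb,d,T,K=snap('wrist','w5'); print(sensors.sense()['tool_pos'])
P=cloud(d,T,K)*1000; P=P[np.isfinite(P[...,0])]
e=np.array([.98,-.198]); f=np.array([.198,.98]); L=np.c_[(P[:,:2]-[522.9,283.5])@np.c_[e,f],P[:,2]]
def fit(m,n):
    q=L[m]; A=np.c_[q[:,:2]-q[:,:2].mean(0),np.ones(len(q))]; k=np.linalg.lstsq(A,q[:,2],rcond=None)[0]
    print(n,len(q),k.round(3),q.min(0).round(1),q.max(0).round(1),'std',(q[:,2]-A@k).std().round(2))
fit((abs(L[:,0]-21.5)<10)&(abs(L[:,1]-1)<16)&(L[:,2]>62),'stop')
fit((abs(L[:,0]+30)<30)&(abs(L[:,1])<18)&(abs(L[:,2]-26)<3),'bar')
fit((abs(L[:,0]-92)<14)&(abs(L[:,1])<18)&(abs(L[:,2]-40)<3),'clamp')
for i in range(8,36,2):
    m=(abs(L[:,0]-i)<1)&(abs(L[:,1])<15)&(L[:,2]>30); print(i,np.median(L[m,2]).round(1) if m.any() else None,end='; ')
```

```text
[0.54468907 0.27930227 0.15514639]
stop 1052 [-3.0000e-03  0.0000e+00  6.8043e+01] [ 11.6 -15.   65.7] [31.5 17.  70.7] std 0.75
bar 3228 [2.0000e-03 1.0000e-03 2.5816e+01] [-59.7 -18.   23.3] [-0.4 18.  28.4] std 0.7
clamp 1074 [5.000e-03 2.000e-03 3.998e+01] [ 78.  -17.8  37.8] [106.   18.   42.2] std 0.61
8 51.3; 10 66.6; 12 67.8; 14 67.9; 16 67.8; 18 68.3; 20 68.4; 22 68.4; 24 68.1; 26 68.0; 28 67.9; 30 68.1; 32 67.3; 34 None;
```

The stop is home, with its top at 68.0 mm and flat. Next is punch C at (427,82).

```bash
python3 plan.py 430,82,150,188
```

```text
5 rows rot [0.0, 0.0, -0.068]
[[14.7, -43.2, 1.0], [17.6, -42.1, 1.0], [20.4, -40.8, 1.0], [23.1, -39.4, 1.0], [25.7, -37.7, 1.0]]
```

Emit:
drive_tool:
  delta_pos:
    - [15,-43,1]
    - [17.5,-42,1]
    - [20.5,-41,1]
    - [23,-39.5,1]
    - [25.5,-37.5,1]
    - [0,0,0]
    - [0,0,0]
  delta_rot:
    - [0,0,-0.068]
    - [0,0,-0.068]
    - [0,0,-0.068]
    - [0,0,-0.068]
    - [0,0,-0.068]
    - [0,0,0]
    - [0,0,0]
  claw: [0.4,0.4,0.4,0.4,0.4,0.4,0.4]

```text
time_s: 14.6
tool_pos: [0.4303, 0.0829, 0.149]
eef_rot: [-0.0, -0.07, 0.998, 0.0]
ft_force: [0.5, 0.3, 0.7]
finger_gap: 0.702
grasp_force: 0.0
```

```bash
cat > punch.py <<'E'
import sys; from h import *
# punch.py fn x y : finds punch near x,y, prints origin (from head/tip asymmetry) and yaw
fn,x,y=sys.argv[1],float(sys.argv[2]),float(sys.argv[3])
rgb,d,T,K=snap('wrist',fn); P=cloud(d,T,K)*1000; m=np.isfinite(P[...,0])&(np.hypot(P[...,0]-x,P[...,1]-y)<85)&(P[...,2]>5)&(P[...,2]<24)
M=cv2.morphologyEx(m.astype(np.uint8),cv2.MORPH_OPEN,np.ones((3,3))); n,L,st,ce=cv2.connectedComponentsWithStats(M)
i=1+np.argmax(st[1:,4]); q=P[L==i]; print('n',len(q))
sh=q[:,:2]; r=cv2.minAreaRect(sh.astype(np.float32)); print(np.round(r[0],1),np.round(r[1],1),round(r[2],1))
c=sh.mean(0); u=np.linalg.svd(sh-c,full_matrices=False)[2][0]
if u[0]<0: u=-u
v=np.array([-u[1],u[0]]); a=(sh-c)@u; b=(sh-c)@v
lo,hi=a.min(),a.max(); w=[np.ptp(b[(a>lo+2)&(a<lo+12)]),np.ptp(b[(a<hi-2)&(a>hi-12)])]
s=1 if w[0]>w[1] else -1   # head is the wide end; s=+1: tip along +u
mid=(lo+hi)/2; core=(a>lo+25)&(a<hi-25)
o=c+u*(mid-s*1)+v*(b[core].max()+b[core].min())/2
print('len',round(hi-lo,1),'widths',np.round(w,1),'origin',o.round(1),'yaw',np.rad2deg(np.arctan2(u[1],u[0])).round(1),'tip sign',s,'zmax',np.percentile(q[:,2],98).round(1))
E
python3 punch.py p1 428 82; python3 -c "
from h import *;s=sensors.sense(); print(s['tool_pos'],s['eef_rot'])"
```

```text
n 2025
[429.4  82.2] [114.5  20.4] 9.7
len 114.4 widths [19.9 10.6] origin [428.5  81.8] yaw 9.2 tip sign 1 zmax 18.4
[0.4306025  0.08358504 0.14909738] [ 3.22006702e-04 -7.07133215e-02  9.97496383e-01  6.98500899e-04]
```

```bash
python3 plan.py 428.5,81.8,149,189.2 428.5,81.8,16,189.2,35
```

```text
1 rows rot [0.001, 0.001, -0.019]
('each', [2.33, -1.47, 0.09], 'total', [2.3, -1.5, 0.1])
4 rows rot [0.0, -0.0, 0.0]
('each', [-0.0, -0.0, 33.25], 'total', [-0.0, -0.0, 133.0])
```

Emit:
drive_tool:
  delta_pos:
    - [2.3,-1.5,0]
    - [0,0,40]
    - [0,0,40]
    - [0,0,40]
    - [0,0,13]
    - [0,0,0]
    - [0,0,0]
    - [0,0,0]
    - [0,0,0]
    - [0,0,0]
    - [0,0,0]
    - [0,0,0]
  delta_rot:
    - [0,0,-0.019]
    - [0,0,0]
    - [0,0,0]
    - [0,0,0]
    - [0,0,0]
    - [0,0,0]
    - [0,0,0]
    - [0,0,0]
    - [0,0,0]
    - [0,0,0]
    - [0,0,0]
    - [0,0,0]
  claw: [0.4,0.4,0.4,0.4,0.4,0.4,-1,-1,-1,-1,-1,-1]

```text
time_s: 16.15
tool_pos: [0.4279, 0.0807, 0.0163]
eef_rot: [0.0, -0.08, 0.997, 0.0]
ft_force: [0.1, 0.4, -0.1]
finger_gap: 0.149
grasp_force: 30.0
```

```bash
python3 - <<'E'
import numpy as np
c=np.array([601,-22]); t=np.deg2rad(-4.2); 
for y in (-112,-56,0,56,112): print(y,(c+y*np.array([-np.sin(t),np.cos(t)])).round(1))
E
python3 plan.py 428.5,81.8,110,189.2 609.2,89.7,110,175.8
```

```text
-112 [ 592.8 -133.7]
-56 [596.9 -77.8]
0 [601. -22.]
56 [605.1  33.8]
112 [609.2  89.7]
2 rows rot [0.0, 0.0, -0.0]
('each', [-0.39, 0.49, -46.86], 'total', [-0.8, 1.0, -93.7])
4 rows rot [0.0, 0.0, 0.058]
[[-44.9, -5.3, -0.0], [-45.1, -2.6, -0.0], [-45.2, 0.0, -0.0], [-45.1, 2.6, -0.0]]
```

Emit:
drive_tool:
  delta_pos:
    - [0,0,-47]
    - [0,0,-47]
    - [0,0,0]
    - [-45,-5.5,0]
    - [-45,-2.5,0]
    - [-45,0,0]
    - [-45,2.5,0]
    - [0,0,0]
    - [0,0,0]
  delta_rot:
    - [0,0,0]
    - [0,0,0]
    - [0,0,0]
    - [0,0,0.058]
    - [0,0,0.058]
    - [0,0,0.058]
    - [0,0,0.058]
    - [0,0,0]
    - [0,0,0]
  claw: [-1,-1,-1,-1,-1,-1,-1,-1,-1]

```text
time_s: 17.27
tool_pos: [0.6072, 0.0871, 0.1027]
eef_rot: [-0.001, 0.036, 0.999, -0.002]
ft_force: [-0.2, 0.3, -1.5]
finger_gap: 0.15
grasp_force: 30.0
```

```bash
cat > clips.py <<'E'
import sys; from h import *
s=sensors.sense(); print(s['tool_pos'],'yaw',np.rad2deg(2*np.arctan2(s['eef_rot'][2],s['eef_rot'][1])),s['ft_force'].round(1),s['finger_gap']*88)
rgb,d,T,K=snap('wrist',sys.argv[1]); P=cloud(d,T,K)*1000; P=P[np.isfinite(P[...,0])]
c=np.array([601,-22]); t=np.deg2rad(-4.2); e=np.array([np.cos(t),np.sin(t)]); f=np.array([-e[1],e[0]])
L=np.c_[(P[:,:2]-c)@np.c_[e,f],P[:,2]]
for x in (-22,22):
  for y in (-112,-56,0,56,112):
    m=(abs(L[:,0]-x)<9)&(abs(L[:,1]-y)<22)&(L[:,2]>28)&(L[:,2]<48)
    if m.sum()>25:
        q=L[m]; t_=q[q[:,2]>40]; print(x,y,m.sum(),'mid',((q.min(0)+q.max(0))/2)[:2].round(1),'span',np.ptp(q,axis=0).round(1),'zmax',q[:,2].max().round(1))
b=L[(L[:,2]>11)&(L[:,2]<17)&(abs(L[:,0])<55)&(abs(L[:,1])<165)]; print('board',b.min(0).round(1),b.max(0).round(1))
h=L[L[:,2]>80]; 
if len(h)>50:  # held punch
    q=P[(P[:,2]>85)&(P[:,2]<125)]; r=cv2.minAreaRect(q[:,:2].astype(np.float32)); print('held',len(q),r,np.percentile(q[:,2],98))
a=cv2.imread(f'pics/{sys.argv[1]}.png'); cv2.imwrite(f'pics/{sys.argv[1]}b.png',cv2.resize(a,(800,600)))
E
python3 clips.py c1; python3 plan.py 609.2,89.7,110,175.8
```

```text
[0.60717513 0.08708162 0.1026621 ] yaw 175.9042990513782 [-0.2  0.3 -1.5] 13.18032567270236
-22 -56 284 mid [-19.8 -53. ] span [ 8.4 21.9 17.7] zmax 45.7
-22 0 420 mid [-19.8   0.5] span [ 8.9 24.5 18.1] zmax 46.2
-22 56 331 mid [-19.8  56.5] span [ 8.6 24.1 17.7] zmax 45.8
-22 112 119 mid [-19.8 121.8] span [ 8.9  5.1 12.2] zmax 45.3
22 -56 445 mid [ 23.9 -54.8] span [ 9.4 23.9 17.5] zmax 45.6
22 0 378 mid [23.9  0.6] span [ 8.9 23.9 17.4] zmax 45.4
22 56 301 mid [23.8 56.5] span [ 8.9 23.9 17.4] zmax 45.6
board [-43.1 -93.2  11. ] [ 47.3 146.6  17. ]
held 8132 ((607.2288818359375, 85.13540649414062), (43.24018859863281, 113.85102081298828), 71.61175537109375) 122.99885592849651
1 rows rot [-0.004, -0.002, 0.002]
('each', [-2.11, 2.59, -7.01], 'total', [-2.1, 2.6, -7.0])
```

View pics/c1b.png

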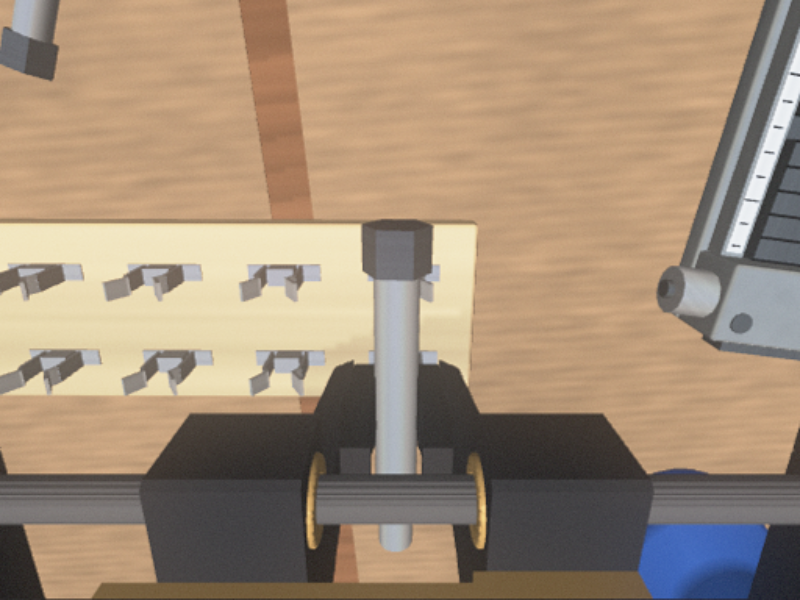

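The view shows the punch gripped straight at its middle, with the head end at (397,245) over the rail end. Clip pair 3 is at (283,280) and pair 4 lies under the punch.

```bash
python3 plan.py 609.6,89.9,103,175.8 609.6,89.9,55,175.8,16
```

```text
1 rows rot [-0.004, -0.002, 0.002]
('each', [-2.5, 2.84, -0.01], 'total', [-2.5, 2.8, -0.0])
3 rows rot [-0.0, 0.0, -0.0]
('each', [0.0, 0.0, 16.0], 'total', [0.0, 0.0, 48.0])
```

Emit:
drive_tool:
  delta_pos:
    - [-2.5,2.8,0]
    - [0,0,16]
    - [0,0,16]
    - [0,0,16]
    - [0,0,5]
    - [0,0,0]
    - [0,0,0]
  delta_rot:
    - [-0.004,-0.002,0.002]
    - [0,0,0]
    - [0,0,0]
    - [0,0,0]
    - [0,0,0]
    - [0,0,0]
    - [0,0,0]
  claw: [-1,-1,-1,-1,-1,-1,-1]

```text
time_s: 18.2
tool_pos: [0.612, 0.0906, 0.0516]
eef_rot: [0.002, 0.037, 0.999, 0.001]
ft_force: [-0.2, -0.0, -0.9]
finger_gap: 0.145
grasp_force: 30.0
```

```bash
python3 plan.py 610,90,51.5,175.8 610,90,36.5,175.8,3
```

```text
1 rows rot [0.003, 0.004, -0.001]
('each', [1.92, -0.74, 0.13], 'total', [1.9, -0.7, 0.1])
5 rows rot [-0.0, -0.0, -0.0]
('each', [-0.0, 0.0, 3.0], 'total', [-0.0, 0.0, 15.0])
```

Emit:
drive_tool:
  delta_pos:
    - [1.9,-0.7,0]
    - [0,0,3]
    - [0,0,3]
    - [0,0,3]
    - [0,0,3]
    - [0,0,3]
    - [0,0,0.5]
    - [0,0,0]
  delta_rot:
    - [0.003,0.004,0]
    - [0,0,0]
    - [0,0,0]
    - [0,0,0]
    - [0,0,0]
    - [0,0,0]
    - [0,0,0]
    - [0,0,0]
  claw: [-1,-1,-1,-1,-1,-1,-1,-1]

```text
time_s: 19.2
tool_pos: [0.6098, 0.0899, 0.037]
eef_rot: [-0.0, 0.037, 0.999, -0.001]
ft_force: [-3.0, -0.9, 11.4]
finger_gap: 0.146
grasp_force: 30.0
```

Emit:
drive_tool:
  delta_pos:
    - [0,0,0]
    - [0,0,0]
    - [0,0,0]
    - [0,0,-30]
    - [0,0,-40]
    - [0,0,-40]
    - [0,0,0]
    - [0,0,0]
  delta_rot:
    - [0,0,0]
    - [0,0,0]
    - [0,0,0]
    - [0,0,0]
    - [0,0,0]
    - [0,0,0]
    - [0,0,0]
    - [0,0,0]
  claw: [-0.35,-0.35,-0.35,-0.35,-0.35,0.2,0.2,0.2]

```text
time_s: 20.2
tool_pos: [0.6093, 0.0894, 0.145]
eef_rot: [-0.001, 0.037, 0.999, -0.001]
ft_force: [0.3, 0.1, -0.4]
finger_gap: 0.592
grasp_force: 0.0
```

```bash
cat > seat.py <<'E'
import sys; from h import *
# seat.py y : state of punch in clip pair at rail y, seen by wrist; rail centre measured in the same view
s=sensors.sense(); print(s['tool_pos'],s['ft_force'].round(1))
rgb,d,T,K=snap('wrist',sys.argv[1]); P=cloud(d,T,K)*1000; P=P[np.isfinite(P[...,0])]
c=np.array([601,-22]); t=np.deg2rad(-4.2); e=np.array([np.cos(t),np.sin(t)]); f=np.array([-e[1],e[0]])
L=np.c_[(P[:,:2]-c)@np.c_[e,f],P[:,2]]
b=L[(abs(L[:,2]-14)<2.5)&(abs(L[:,0])<55)&(abs(L[:,1])<165)]; print('board x',np.percentile(b[:,0],[.3,99.7]).round(1),'y',b[:,1].min().round(1),b[:,1].max().round(1))
for y in map(float,sys.argv[2:]):
    q=L[(abs(L[:,1]-y)<22)&(abs(L[:,0])<75)&(L[:,2]>31)&(L[:,2]<60)]
    sh=L[(abs(L[:,0])<14)&(abs(L[:,1]-y)<9)&(L[:,2]>31)&(L[:,2]<60)]
    A=q[(abs(q[:,0])>30)|(abs(q[:,0])<14)]
    top=[]
    for x in range(-54,60,6):
        k=A[(abs(A[:,0]-x)<3)]
        top.append((x,len(k),(np.percentile(k[:,2],95).round(1),((k[:,1].max()+k[:,1].min())/2).round(1)) if len(k)>5 else None))
    print('y',y,'shank top',np.percentile(sh[:,2],95).round(1) if len(sh) else None,'ends',A[:,0].min().round(1),A[:,0].max().round(1)); print(top)
E
python3 seat.py s1 112
```

```text
[0.60928255 0.08936449 0.1449514 ] [ 0.3  0.1 -0.4]
board x [-42.3  46.5] y -123.5 146.6
y 112.0 shank top 37.4 ends -55.0 59.2
[(-54, 150, (np.float64(39.6), np.float64(112.5))), (-48, 197, (np.float64(39.8), np.float64(112.6))), (-42, 161, (np.float64(39.6), np.float64(112.5))), (-36, 136, (np.float64(37.3), np.float64(112.6))), (-30, 64, (np.float64(37.1), np.float64(112.5))), (-24, 0, None), (-18, 0, None), (-12, 101, (np.float64(37.2), np.float64(112.2))), (-6, 118, (np.float64(37.4), np.float64(112.2))), (0, 119, (np.float64(37.3), np.float64(112.2))), (6, 107, (np.float64(37.4), np.float64(112.2))), (12, 91, (np.float64(37.4), np.float64(112.2))), (18, 0, None), (24, 0, None), (30, 48, (np.float64(37.4), np.float64(112.6))), (36, 125, (np.float64(38.3), np.float64(112.6))), (42, 88, (np.float64(39.1), np.float64(112.6))), (48, 80, (np.float64(36.6), np.float64(112.2))), (54, 81, (np.float64(36.4), np.float64(112.2)))]
```

Punch C is seated, level and parallel. Next is punch A at (438,-36).

```bash
python3 plan.py 440,-36,150,154
```

```text
4 rows rot [-0.001, -0.001, 0.095]
[[39.8, -34.4, -1.2], [36.4, -38.0, -1.3], [32.6, -41.3, -1.3], [28.6, -44.2, -1.3]]
```

Emit:
drive_tool:
  delta_pos:
    - [40,-34.5,-1.5]
    - [36.5,-38,-1.5]
    - [32.5,-41.5,-1.5]
    - [28.5,-44,-1.5]
    - [0,0,0]
    - [0,0,0]
    - [0,0,0]
  delta_rot:
    - [0,0,0.095]
    - [0,0,0.095]
    - [0,0,0.095]
    - [0,0,0.095]
    - [0,0,0]
    - [0,0,0]
    - [0,0,0]
  claw: [0.2,0.2,0.2,0.2,0.2,0.2,0.2]

```text
time_s: 21.12
tool_pos: [0.4419, -0.0345, 0.1517]
eef_rot: [-0.0, 0.224, 0.974, 0.0]
ft_force: [0.1, 1.5, 0.0]
finger_gap: 0.599
grasp_force: 0.0
```

```bash
python3 punch.py p2 438 -36;  python3 plan.py 438,-36,16,153.5
```

```text
n 1994
[440.2 -36.3] [ 20.4 114.4] 63.5
len 114.5 widths [10.4 20.4] origin [440.9 -37.1] yaw -26.1 tip sign -1 zmax 18.3
3 rows rot [0.0, -0.0, 0.003]
('each', [0.87, -0.96, 45.23], 'total', [2.6, -2.9, 135.7])
```

Emit:
drive_tool:
  delta_pos:
    - [-0.5,-2.6,0]
    - [0,0,40]
    - [0,0,40]
    - [0,0,40]
    - [0,0,15.5]
    - [0,0,0]
    - [0,0,0]
    - [0,0,0]
    - [0,0,0]
    - [0,0,0]
    - [0,0,0]
    - [0,0,0]
  delta_rot:
    - [0,0,0.003]
    - [0,0,0]
    - [0,0,0]
    - [0,0,0]
    - [0,0,0]
    - [0,0,0]
    - [0,0,0]
    - [0,0,0]
    - [0,0,0]
    - [0,0,0]
    - [0,0,0]
    - [0,0,0]
  claw: [0.2,0.2,0.2,0.2,0.2,0.2,-1,-1,-1,-1,-1,-1]

```text
time_s: 22.68
tool_pos: [0.4423, -0.0407, 0.0392]
eef_rot: [0.003, 0.227, 0.974, -0.003]
ft_force: [0.5, -0.1, 0.1]
finger_gap: 0.003
grasp_force: 0.0
```

```bash
python3 plan.py 440.5,-37,105,153.9,45 602,-21.7,105,175.8
```

```text
2 rows rot [-0.003, 0.004, -0.001]
('each', [1.4, 1.1, -32.91], 'total', [2.8, 2.2, -65.8])
3 rows rot [0.0, -0.0, -0.127]
[[-46.1, 28.3, -0.0], [-49.3, 22.2, -0.0], [-51.7, 15.7, 0.0]]
```

Emit:
drive_tool:
  delta_pos:
    - [2.8,2.6,-10]
    - [0,0,0]
    - [0,0,0]
    - [0,0,0]
    - [0,0,0]
  delta_rot:
    - [-0.003,0.004,0]
    - [0,0,0]
    - [0,0,0]
    - [0,0,0]
    - [0,0,0]
  claw: [0.2,0.2,0.2,0.2,0.2]

```text
time_s: 23.3
tool_pos: [0.4409, -0.0371, 0.049]
eef_rot: [0.001, 0.227, 0.974, -0.002]
ft_force: [-0.0, 0.1, -0.3]
finger_gap: 0.549
grasp_force: 0.0
```

```bash
python3 plan.py 440.9,-37.1,16,153.9,12; python3 -c "
from h import *;s=sensors.sense();print(s['tool_pos'],s['finger_gap'],s['joint_positions'].round(2))"
```

```text
3 rows rot [-0.001, 0.001, -0.001]
('each', [0.03, 0.04, 10.99], 'total', [0.1, 0.1, 33.0])
[ 0.44086822 -0.03712122  0.04896672] 0.5491659889053615 [ 0.05  0.88 -0.12  2.24  1.36  0.1  -0.27]
```

Emit:
drive_tool:
  delta_pos:
    - [0,0,8]
    - [0,0,8]
    - [0,0,8]
    - [0,0,6]
    - [0,0,3]
    - [0,0,0]
    - [0,0,0]
  delta_rot:
    - [0,0,0]
    - [0,0,0]
    - [0,0,0]
    - [0,0,0]
    - [0,0,0]
    - [0,0,0]
    - [0,0,0]
  claw: [0.2,0.2,0.2,0.2,0.2,0.2,0.2]

```text
time_s: 24.18
tool_pos: [0.4411, -0.0372, 0.0163]
eef_rot: [0.002, 0.227, 0.974, -0.002]
ft_force: [0.6, -0.8, 0.6]
finger_gap: 0.604
grasp_force: 0.0
```

```bash
python3 plan.py 440.9,-37.1,16,153.9,12; python3 punch.py p3 440 -37; python3 -c "
from h import *;s=sensors.sense();print(s['tool_pos'],s['finger_gap'],s['joint_positions'].round(2))"
```

```text
1 rows rot [-0.002, 0.004, -0.002]
('each', [0.18, 0.01, 0.32], 'total', [0.2, 0.0, 0.3])
n 4674
[427.8 -31.1] [17.7 88.2] 64.0
len 88.2 widths [10.9 13.8] origin [428.8 -31.4] yaw -26.0 tip sign -1 zmax 17.3
[ 0.44113148 -0.03717913  0.0163801 ] 0.6017416399616268 [ 0.14  0.96 -0.27  2.24  1.75  0.23 -0.65]
```

Emit:
drive_tool:
  delta_pos:
    - [0,0,0]
    - [0,0,0]
    - [0,0,0]
    - [0,0,0]
    - [0,0,0]
    - [0,0,-10]
    - [0,0,-15]
    - [0,0,-20]
    - [0,0,-20]
    - [0,0,-20]
    - [0,0,0]
  delta_rot:
    - [0,0,0]
    - [0,0,0]
    - [0,0,0]
    - [0,0,0]
    - [0,0,0]
    - [0,0,0]
    - [0,0,0]
    - [0,0,0]
    - [0,0,0]
    - [0,0,0]
    - [0,0,0]
  claw: [-1,-1,-1,-1,-1,-1,-1,-1,-1,-1,-1]

```text
time_s: 25.6
tool_pos: [0.4422, -0.0375, 0.0974]
eef_rot: [0.004, 0.228, 0.974, -0.001]
ft_force: [0.0, 0.5, -0.8]
finger_gap: 0.145
grasp_force: 30.0
```

```bash
python3 plan.py 602,-21.7,105,175.8,35;python3 -c "
from h import *;s=sensors.sense();print(s['tool_pos'],s['finger_gap']*88,s['grasp_force'],s['joint_positions'].round(2))"
```

```text
5 rows rot [-0.0, 0.002, -0.077]
[[-27.3, 17.0, -1.3], [-28.5, 14.9, -1.3], [-29.5, 12.6, -1.4], [-30.4, 10.3, -1.4], [-31.1, 7.9, -1.5]]
[ 0.44220795 -0.03749085  0.09741058] 12.760230581135458 29.999307096004486 [ 0.22  0.79 -0.39  2.22  1.06  0.32  0.02]
```

Emit:
drive_tool:
  delta_pos:
    - [-27.3,17,-1.4]
    - [-28.5,15,-1.4]
    - [-29.5,12.6,-1.4]
    - [-30.4,10.3,-1.4]
    - [-31,8,-1.4]
    - [0,0,0]
    - [0,0,0]
  delta_rot:
    - [0,0.002,-0.077]
    - [0,0.002,-0.077]
    - [0,0.002,-0.077]
    - [0,0.002,-0.077]
    - [0,0.002,-0.077]
    - [0,0,0]
    - [0,0,0]
  claw: [-1,-1,-1,-1,-1,-1,-1]

```text
time_s: 26.48
tool_pos: [0.6, -0.0215, 0.1024]
eef_rot: [-0.003, 0.037, 0.999, -0.002]
ft_force: [0.2, 0.1, -2.1]
finger_gap: 0.148
grasp_force: 30.0
```

```bash
python3 plan.py 602,-21.8,104,175.8 602,-21.8,52,175.8,15
```

```text
1 rows rot [-0.005, -0.007, -0.0]
('each', [-2.04, -0.12, -1.62], 'total', [-2.0, -0.1, -1.6])
4 rows rot [-0.0, 0.0, 0.0]
('each', [-0.0, 0.0, 13.0], 'total', [-0.0, 0.0, 52.0])
```

Emit:
drive_tool:
  delta_pos:
    - [-1.2,0,0]
    - [0,0,13]
    - [0,0,13]
    - [0,0,13]
    - [0,0,11.5]
    - [0,0,0]
    - [0,0,0]
  delta_rot:
    - [-0.005,-0.006,0]
    - [0,0,0]
    - [0,0,0]
    - [0,0,0]
    - [0,0,0]
    - [0,0,0]
    - [0,0,0]
  claw: [-1,-1,-1,-1,-1,-1,-1]

```text
time_s: 27.35
tool_pos: [0.603, -0.0211, 0.0535]
eef_rot: [0.001, 0.037, 0.999, 0.001]
ft_force: [-0.3, 0.7, -1.3]
finger_gap: 0.145
grasp_force: 30.0
```

```bash
python3 plan.py 602,-21.8,51.5,175.8 602,-21.8,36.5,175.8,3
```

```text
1 rows rot [0.002, 0.002, -0.0]
('each', [0.91, -0.8, 1.99], 'total', [0.9, -0.8, 2.0])
5 rows rot [-0.0, -0.0, 0.0]
('each', [0.0, -0.0, 3.0], 'total', [0.0, -0.0, 15.0])
```

Emit:
drive_tool:
  delta_pos:
    - [0.9,-0.8,2]
    - [0,0,3]
    - [0,0,3]
    - [0,0,3]
    - [0,0,3]
    - [0,0,3]
    - [0,0,0.5]
    - [0,0,0]
  delta_rot:
    - [0.002,0.002,0]
    - [0,0,0]
    - [0,0,0]
    - [0,0,0]
    - [0,0,0]
    - [0,0,0]
    - [0,0,0]
    - [0,0,0]
  claw: [-1,-1,-1,-1,-1,-1,-1,-1]

```text
time_s: 28.35
tool_pos: [0.6019, -0.0219, 0.037]
eef_rot: [0.0, 0.037, 0.999, -0.0]
ft_force: [-2.2, -0.6, 10.9]
finger_gap: 0.144
grasp_force: 30.0
```

Emit:
drive_tool:
  delta_pos:
    - [0,0,0]
    - [0,0,0]
    - [0,0,0]
    - [0,0,-30]
    - [0,0,-40]
    - [0,0,-40]
    - [0,0,0]
    - [0,0,0]
  delta_rot:
    - [0,0,0]
    - [0,0,0]
    - [0,0,0]
    - [0,0,0]
    - [0,0,0]
    - [0,0,0]
    - [0,0,0]
    - [0,0,0]
  claw: [-0.35,-0.35,-0.35,-0.35,-0.35,0.2,0.2,0.2]

```text
time_s: 29.35
tool_pos: [0.6013, -0.0224, 0.1451]
eef_rot: [-0.001, 0.037, 0.999, -0.0]
ft_force: [0.3, 0.5, 0.7]
finger_gap: 0.596
grasp_force: 0.0
```

```bash
python3 seat.py s2 0 112; python3 plan.py 480,-300,200,175 436,-357,150,175
```

```text
[ 0.60127165 -0.02241956  0.14508339] [0.3 0.5 0.7]
board x [-42.7  45.7] y -145.2 146.5
y 0.0 shank top 37.3 ends -57.3 57.0
[(-54, 112, (np.float64(35.9), np.float64(0.5))), (-48, 103, (np.float64(35.8), np.float64(0.6))), (-42, 143, (np.float64(38.7), np.float64(0.6))), (-36, 137, (np.float64(39.1), np.float64(0.2))), (-30, 64, (np.float64(37.5), np.float64(0.2))), (-24, 0, None), (-18, 0, None), (-12, 98, (np.float64(37.2), np.float64(0.2))), (-6, 120, (np.float64(37.6), np.float64(0.2))), (0, 115, (np.float64(37.3), np.float64(0.2))), (6, 116, (np.float64(37.3), np.float64(0.2))), (12, 92, (np.float64(37.2), np.float64(0.2))), (18, 0, None), (24, 0, None), (30, 48, (np.float64(37.4), np.float64(0.7))), (36, 96, (np.float64(37.2), np.float64(0.7))), (42, 149, (np.float64(39.6), np.float64(0.3))), (48, 135, (np.float64(39.6), np.float64(0.3))), (54, 127, (np.float64(39.6), np.float64(0.3)))]
y 112.0 shank top 37.5 ends -55.1 59.2
[(-54, 156, (np.float64(39.5), np.float64(112.2))), (-48, 195, (np.float64(39.6), np.float64(112.3))), (-42, 167, (np.float64(39.6), np.float64(112.4))), (-36, 132, (np.float64(37.7), np.float64(111.6))), (-30, 63, (np.float64(37.3), np.float64(111.9))), (-24, 0, None), (-18, 0, None), (-12, 96, (np.float64(37.6), np.float64(111.4))), (-6, 121, (np.float64(37.4), np.float64(112.1))), (0, 118, (np.float64(37.2), np.float64(111.6))), (6, 121, (np.float64(37.5), np.float64(111.8))), (12, 93, (np.float64(37.4), np.float64(111.3))), (18, 0, None), (24, 0, None), (30, 43, (np.float64(37.6), np.float64(111.5))), (36, 129, (np.float64(38.0), np.float64(111.9))), (42, 90, (np.float64(39.0), np.float64(111.5))), (48, 89, (np.float64(36.5), np.float64(111.4))), (54, 79, (np.float64(36.4), np.float64(111.9)))]
6 rows rot [-0.0, -0.0, 0.002]
('each', [16.73, -47.62, -9.16], 'total', [100.4, -285.7, -54.9])
2 rows rot [0.0, -0.0, -0.0]
('each', [19.43, -30.31, 25.0], 'total', [38.9, -60.6, 50.0])
```

Emit:
drive_tool:
  delta_pos:
    - [16.7,-47.6,-9]
    - [16.7,-47.6,-9]
    - [16.7,-47.6,-9]
    - [16.7,-47.6,-9]
    - [16.7,-47.6,-9]
    - [16.7,-47.6,-9]
    - [19.5,-30.3,25]
    - [19.5,-30.3,25]
    - [0,0,0]
    - [0,0,0]
  delta_rot:
    - [0,0,0.002]
    - [0,0,0.002]
    - [0,0,0.002]
    - [0,0,0.002]
    - [0,0,0.002]
    - [0,0,0.002]
    - [0,0,0]
    - [0,0,0]
    - [0,0,0]
    - [0,0,0]
  claw: [0.2,0.2,0.2,0.2,0.2,0.2,0.2,0.2,0.2,0.2]

```text
time_s: 30.65
tool_pos: [0.4361, -0.3548, 0.1495]
eef_rot: [0.0, 0.042, 0.999, 0.001]
ft_force: [0.5, 0.4, 0.0]
finger_gap: 0.601
grasp_force: 0.0
```

```bash
python3 punch.py p4 432 -358;  python3 plan.py 432,-358,16,175; python3 -c "
from h import *;s=sensors.sense();print(s['tool_pos'],s['joint_positions'].round(2))"
```

```text
n 1968
[ 434.6 -358.2] [ 19.9 114.5] 84.3
len 114.4 widths [19.9  7.8] origin [ 433.6 -358.8] yaw -6.3 tip sign 1 zmax 18.4
3 rows rot [0.0, 0.0, 0.001]
('each', [1.56, -1.38, 44.69], 'total', [4.7, -4.2, 134.1])
[ 0.43684224 -0.35441732  0.15007503] [ 1.04  0.86 -0.79  1.83  0.83  0.82  1.3 ]
```

Emit:
drive_tool:
  delta_pos:
    - [3,-4.9,0]
    - [0,0,30]
    - [0,0,30]
    - [0,0,30]
    - [0,0,30]
    - [0,0,14]
    - [0,0,0]
    - [0,0,0]
  delta_rot:
    - [0,0,0.023]
    - [0,0,0]
    - [0,0,0]
    - [0,0,0]
    - [0,0,0]
    - [0,0,0]
    - [0,0,0]
    - [0,0,0]
  claw: [0.2,0.2,0.2,0.2,0.2,0.2,0.2,0.2]

```text
time_s: 31.7
tool_pos: [0.4327, -0.3606, 0.0165]
eef_rot: [0.001, 0.054, 0.999, -0.0]
ft_force: [-0.8, 0.3, 0.3]
finger_gap: 0.599
grasp_force: 0.0
```

Emit:
drive_tool:
  delta_pos:
    - [0,0,0]
    - [0,0,0]
    - [0,0,0]
    - [0,0,0]
    - [0,0,0]
    - [0,0,-20]
    - [0,0,-35]
    - [0,0,-35]
    - [0,0,0]
    - [0,0,0]
  delta_rot:
    - [0,0,0]
    - [0,0,0]
    - [0,0,0]
    - [0,0,0]
    - [0,0,0]
    - [0,0,0]
    - [0,0,0]
    - [0,0,0]
    - [0,0,0]
    - [0,0,0]
  claw: [-1,-1,-1,-1,-1,-1,-1,-1,-1,-1]

```text
time_s: 32.95
tool_pos: [0.4313, -0.3606, 0.1051]
eef_rot: [-0.001, 0.054, 0.999, 0.0]
ft_force: [0.9, -0.4, -1.4]
finger_gap: 0.144
grasp_force: 30.0
```

```bash
python3 plan.py 520,-150,110,175.8 593.8,-133.3,105,175.8,40
```

```text
5 rows rot [-0.0, -0.0, -0.007]
[[-13.1, 43.8, -1.0], [-13.4, 43.7, -1.0], [-13.7, 43.6, -1.0], [-14.0, 43.5, -1.0], [-14.3, 43.4, -1.0]]
2 rows rot [0.0, -0.0, -0.0]
('each', [-36.19, 11.03, 2.5], 'total', [-72.4, 22.1, 5.0])
```

Emit:
drive_tool:
  delta_pos:
    - [-13,43.8,-1]
    - [-13.4,43.7,-1]
    - [-13.7,43.6,-1]
    - [-14,43.5,-1]
    - [-14.3,43.4,-1]
    - [-36,11,2.5]
    - [-36,11,2.5]
    - [0,0,0]
    - [0,0,0]
  delta_rot:
    - [0,0,-0.007]
    - [0,0,-0.007]
    - [0,0,-0.007]
    - [0,0,-0.007]
    - [0,0,-0.007]
    - [0,0,0]
    - [0,0,0]
    - [0,0,0]
    - [0,0,0]
  claw: [-1,-1,-1,-1,-1,-1,-1,-1,-1]

```text
time_s: 34.08
tool_pos: [0.5924, -0.1336, 0.1043]
eef_rot: [-0.002, 0.037, 0.999, -0.0]
ft_force: [-0.8, 0.6, -0.8]
finger_gap: 0.144
grasp_force: 30.0
```

```bash
python3 plan.py 593.2,-133.5,100,175.8 593.2,-133.5,52,175.8,16
```

```text
1 rows rot [-0.001, -0.004, 0.0]
('each', [-0.78, 0.14, 4.29], 'total', [-0.8, 0.1, 4.3])
3 rows rot [0.0, 0.0, -0.0]
('each', [0.0, -0.0, 16.0], 'total', [0.0, -0.0, 48.0])
```

Emit:
drive_tool:
  delta_pos:
    - [-0.5,0,5]
    - [0,0,16]
    - [0,0,16]
    - [0,0,15]
    - [0,0,0]
    - [0,0,0]
  delta_rot:
    - [0,-0.003,0]
    - [0,0,0]
    - [0,0,0]
    - [0,0,0]
    - [0,0,0]
    - [0,0,0]
  claw: [-1,-1,-1,-1,-1,-1]

```text
time_s: 34.83
tool_pos: [0.595, -0.1331, 0.0539]
eef_rot: [0.002, 0.037, 0.999, 0.0]
ft_force: [0.6, 0.2, -0.9]
finger_gap: 0.145
grasp_force: 30.0
```

```bash
python3 plan.py 593.2,-133.5,51.5,175.8 593.2,-133.5,36,175.8,3
```

```text
1 rows rot [0.0, 0.003, -0.0]
('each', [1.82, -0.53, 2.43], 'total', [1.8, -0.5, 2.4])
6 rows rot [-0.0, 0.0, -0.0]
('each', [0.0, 0.0, 2.58], 'total', [0.0, 0.0, 15.5])
```

Emit:
drive_tool:
  delta_pos:
    - [1.8,-0.5,2.4]
    - [0,0,3]
    - [0,0,3]
    - [0,0,3]
    - [0,0,3]
    - [0,0,3]
    - [0,0,0.5]
    - [0,0,0]
  delta_rot:
    - [0,0.003,0]
    - [0,0,0]
    - [0,0,0]
    - [0,0,0]
    - [0,0,0]
    - [0,0,0]
    - [0,0,0]
    - [0,0,0]
  claw: [-1,-1,-1,-1,-1,-1,-1,-1]

```text
time_s: 35.83
tool_pos: [0.5932, -0.1336, 0.0366]
eef_rot: [0.0, 0.037, 0.999, -0.0]
ft_force: [-0.6, -1.2, 7.0]
finger_gap: 0.145
grasp_force: 30.0
```

Emit:
drive_tool:
  delta_pos:
    - [0,0,0]
    - [0,0,0]
    - [0,0,0]
    - [0,0,-30]
    - [0,0,-40]
    - [0,0,-40]
    - [0,0,0]
    - [0,0,0]
  delta_rot:
    - [0,0,0]
    - [0,0,0]
    - [0,0,0]
    - [0,0,0]
    - [0,0,0]
    - [0,0,0]
    - [0,0,0]
    - [0,0,0]
  claw: [-0.35,-0.35,-0.35,-0.35,-0.35,0.2,0.2,0.2]

```text
time_s: 36.83
tool_pos: [0.5924, -0.1341, 0.1452]
eef_rot: [-0.001, 0.037, 0.999, -0.0]
ft_force: [0.2, 0.1, 0.0]
finger_gap: 0.596
grasp_force: 0.0
```

```bash
python3 seat.py s3 -112 0 | cut -c1-400; python3 plan.py 600,-255,165,175.8; python3 -c "
from h import *;s=sensors.sense();print(s['time_s'],s['joint_positions'].round(2))"
```

```text
[ 0.59237776 -0.13405565  0.14520109] [0.2 0.1 0. ]
board x [-42.6  46.1] y -145.4 117.4
y -112.0 shank top 37.5 ends -54.7 59.3
[(-54, 137, (np.float64(39.5), np.float64(-111.4))), (-48, 196, (np.float64(39.8), np.float64(-111.4))), (-42, 176, (np.float64(39.5), np.float64(-111.4))), (-36, 128, (np.float64(37.6), np.float64(-111.4))), (-30, 62, (np.float64(37.2), np.float64(-111.8))), (-24, 0, None), (-18, 0, None), (-12, 98, (np.float64(37.5), np.float64(-111.8))), (-6, 117, (np.float64(37.6), np.float64(-111.8))), (0, 11
y 0.0 shank top 37.4 ends -57.6 57.2
[(-54, 110, (np.float64(35.9), np.float64(-0.3))), (-48, 106, (np.float64(36.0), np.float64(-0.1))), (-42, 147, (np.float64(38.4), np.float64(-0.3))), (-36, 143, (np.float64(38.7), np.float64(-0.4))), (-30, 65, (np.float64(37.3), np.float64(-0.6))), (-24, 0, None), (-18, 0, None), (-12, 98, (np.float64(37.5), np.float64(-0.4))), (-6, 119, (np.float64(37.4), np.float64(-0.3))), (0, 114, (np.float64
3 rows rot [-0.0, -0.001, -0.0]
('each', [-5.58, -40.02, -6.76], 'total', [-16.8, -120.1, -20.3])
36.875 [ 0.56  0.91 -0.77  1.69  0.79  0.88  0.94]
```

All three punches are seated. Now the stopper and bottle.

Emit:
drive_tool:
  delta_pos:
    - [-3,-50,-30]
    - [-3,-50,-30]
    - [-3,-50,-30]
    - [0,0,0]
    - [0,0,0]
  delta_rot:
    - [0,0,0]
    - [0,0,0]
    - [0,0,0]
    - [0,0,0]
    - [0,0,0]
  claw: [0.2,0.2,0.2,0.2,0.2]

```text
time_s: 37.5
tool_pos: [0.5902, -0.283, 0.2343]
eef_rot: [-0.001, 0.036, 0.999, 0.001]
ft_force: [0.4, 1.9, 0.1]
finger_gap: 0.605
grasp_force: 0.0
```

```bash
cat > st.py <<'E'
import sys; from h import *
s=sensors.sense(); print(s['tool_pos'])
rgb,d,T,K=snap('wrist',sys.argv[1]); P=cloud(d,T,K)*1000; P=P[np.isfinite(P[...,0])]
def circ(n,x,y,a,b,r=40):
    q=P[(np.hypot(P[:,0]-x,P[:,1]-y)<r)&(P[:,2]>a)&(P[:,2]<b)]
    if len(q)<20: print(n,len(q)); return
    e=cv2.minEnclosingCircle(q[:,:2].astype(np.float32)); print(n,len(q),np.round(e[0],1),'r',round(e[1],1),'top',np.percentile(q[:,2],98).round(1),'mean',q[:,:2].mean(0).round(1))
circ('middle knob',616,-245,44,60); circ('lip',572,-356,106,117); circ('small',523,-243,30,50,25); circ('body',572,-356,30,58,50)
a=cv2.imread(f'pics/{sys.argv[1]}.png'); cv2.imwrite(f'pics/{sys.argv[1]}b.png',cv2.resize(a,(800,600)))
E
python3 st.py t1
```

```text
[ 0.59024081 -0.28296574  0.23434847]
middle knob 454 [ 617.9 -245.4] r 13.1 top 51.3 mean [ 617.1 -245.5]
lip 1069 [ 574.3 -355.9] r 20.5 top 111.1 mean [ 573.9 -355.5]
small 328 [ 524.5 -243.4] r 10.0 top 40.2 mean [ 524.2 -243.6]
body 359 [ 568.9 -349.4] r 37.3 top 57.3 mean [ 554.1 -331.1]
```

View pics/t1b.png

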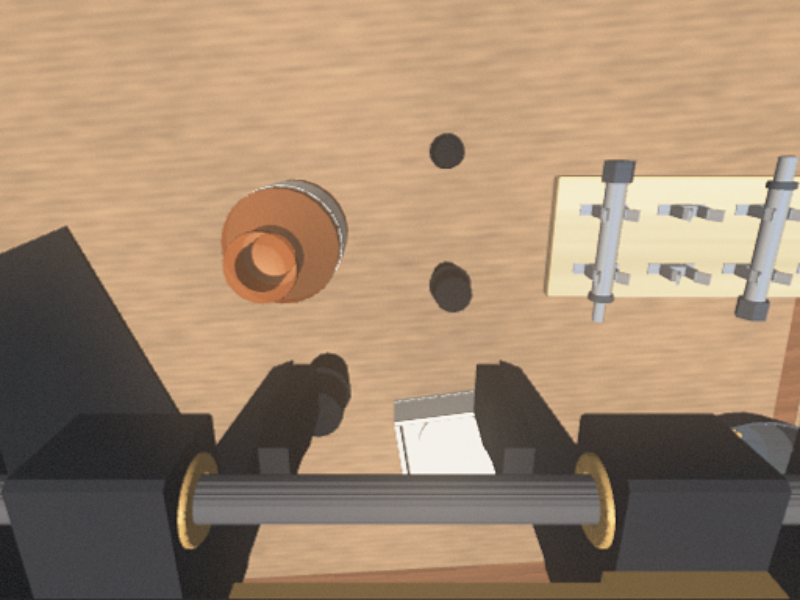

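The picture shows the middle stopper at (450,287), the small one at (447,150), the large one partly hidden at (328,390), and the bottle mouth at (261,266). Knob radius 13 mm and top 51 mm match the middle-sized stopper.

```bash
python3 plan.py 617,-245.2,110,175.8,45 617,-245.2,46,175.8,16
```

```text
3 rows rot [0.001, -0.001, 0.001]
('each', [-8.1, 12.82, 41.46], 'total', [-24.3, 38.5, 124.4])
4 rows rot [0.0, -0.0, -0.0]
('each', [-0.0, -0.0, 16.0], 'total', [-0.0, -0.0, 64.0])
```

Emit:
drive_tool:
  delta_pos:
    - [-8,12.8,41]
    - [-8,12.8,41]
    - [-8,12.8,41]
    - [0,0,0]
    - [0,0,0]
  delta_rot:
    - [0,0,0]
    - [0,0,0]
    - [0,0,0]
    - [0,0,0]
    - [0,0,0]
  claw: [0.2,0.2,0.2,0.2,0.2]

```text
time_s: 38.17
tool_pos: [0.6181, -0.2468, 0.1138]
eef_rot: [0.0, 0.036, 0.999, 0.0]
ft_force: [-0.2, -0.1, 0.7]
finger_gap: 0.596
grasp_force: 0.0
```

```bash
python3 st.py t2; python3 plan.py 617,-245.2,110,175.8,45 617,-245.2,46,175.8,16
```

```text
[ 0.61807569 -0.24681236  0.11381435]
middle knob 1117 [ 617.9 -245.4] r 13.2 top 51.1 mean [ 616.7 -245.3]
lip 2390 [ 574.9 -354.8] r 20.9 top 111.0 mean [ 575.4 -346.3]
small 883 [ 524.4 -243.3] r 10.1 top 40.1 mean [ 524.3 -243.4]
body 1866 [ 572.5 -347.7] r 37.2 top 57.6 mean [ 563.3 -325.8]
1 rows rot [-0.001, 0.002, -0.0]
('each', [1.61, 2.2, 4.54], 'total', [1.6, 2.2, 4.5])
4 rows rot [-0.0, 0.0, -0.0]
('each', [0.0, 0.0, 16.0], 'total', [0.0, 0.0, 64.0])
```

Emit:
drive_tool:
  delta_pos:
    - [0.8,2.2,4]
    - [0,0,16]
    - [0,0,16]
    - [0,0,16]
    - [0,0,16]
    - [0,0,0]
    - [0,0,0]
    - [0,0,0]
    - [0,0,0]
    - [0,0,0]
    - [0,0,0]
  delta_rot:
    - [0,0.002,0]
    - [0,0,0]
    - [0,0,0]
    - [0,0,0]
    - [0,0,0]
    - [0,0,0]
    - [0,0,0]
    - [0,0,0]
    - [0,0,0]
    - [0,0,0]
    - [0,0,0]
  claw: [0.2,0.2,0.2,0.2,0.2,0.2,-1,-1,-1,-1,-1]

```text
time_s: 39.6
tool_pos: [0.6173, -0.2453, 0.0455]
eef_rot: [-0.001, 0.037, 0.999, -0.0]
ft_force: [-1.1, 0.6, 3.0]
finger_gap: 0.28
grasp_force: 30.0
```

```bash
python3 -c "
from h import *;s=sensors.sense();print(s['tool_pos'],s['finger_gap']*88,s['grasp_force'])"; python3 plan.py 617,-245.2,185,175.8,45 573.3,-355.7,185,175.8,40
```

```text
[ 0.61727957 -0.24527553  0.04545639] 24.6648513222558 29.99120308086276
4 rows rot [-0.0, -0.0, -0.0]
('each', [0.12, 0.01, -34.89], 'total', [0.5, 0.0, -139.5])
3 rows rot [0.0, 0.0, 0.0]
('each', [11.83, -37.8, -0.0], 'total', [35.5, -113.4, -0.0])
```

Emit:
drive_tool:
  delta_pos:
    - [0,0,-35]
    - [0,0,-35]
    - [0,0,-35]
    - [0,0,-35]
    - [0,0,0]
    - [12,-37.8,0]
    - [12,-37.8,0]
    - [11.5,-37.8,0]
    - [0,0,0]
    - [0,0,0]
  delta_rot:
    - [0,0,0]
    - [0,0,0]
    - [0,0,0]
    - [0,0,0]
    - [0,0,0]
    - [0,0,0]
    - [0,0,0]
    - [0,0,0]
    - [0,0,0]
    - [0,0,0]
  claw: [-1,-1,-1,-1,-1,-1,-1,-1,-1,-1]

```text
time_s: 40.85
tool_pos: [0.5734, -0.3544, 0.184]
eef_rot: [-0.002, 0.036, 0.999, 0.001]
ft_force: [-0.2, 1.1, -0.4]
finger_gap: 0.279
grasp_force: 30.0
```

```bash
python3 st.py t3; python3 plan.py 573.4,-355.8,185,175.8
python3 - <<'E'
from h import *
# stopper in hand: points between foot and tips
rgb,d,T,K=load('t3'); P=cloud(d,T,K)*1000; P=P[np.isfinite(P[...,0])]
s=sensors.sense(); t=s['tool_pos']*1000
q=P[(np.hypot(P[:,0]-t[0],P[:,1]-t[1])<22)&(P[:,2]>t[2]-50)&(P[:,2]<t[2]-18)]
print(len(q), 'y mid',(q[:,1].min()+q[:,1].max())/2,'z',q[:,2].min(),q[:,2].max())
for v,n in ((range(-48,-14,4),'z'),):
    for z in v:
        k=q[(q[:,2]>t[2]+z)&(q[:,2]<t[2]+z+4)]
        if len(k)>10: print(z,len(k),'ymid',((k[:,1].min()+k[:,1].max())/2).round(1),'w',np.ptp(k[:,1]).round(1),'xmin',k[:,0].min().round(1))
E
```

```text
[ 0.57335274 -0.35441931  0.18404842]
middle knob 0
lip 1056 [ 574.2 -355.9] r 20.5 top 111.0 mean [ 567.5 -356. ]
small 498 [ 524.3 -243.5] r 10.6 top 40.0 mean [ 523.8 -244.6]
body 387 [ 561.3 -354.9] r 35.8 top 57.4 mean [ 541.7 -353.2]
1 rows rot [0.002, -0.003, 0.002]
('each', [0.35, -2.17, -0.59], 'total', [0.3, -2.2, -0.6])
448 y mid -353.74803137708255 z 138.7505852911853 166.40649746961083
-44 40 ymid -354.6 w 17.1 xmin 562.3
-40 47 ymid -353.5 w 21.1 xmin 561.5
-36 51 ymid -354.5 w 19.6 xmin 561.0
-32 51 ymid -353.2 w 23.1 xmin 560.2
-28 66 ymid -353.5 w 24.1 xmin 559.7
-24 73 ymid -353.2 w 25.4 xmin 558.8
-20 110 ymid -353.7 w 27.0 xmin 558.6
```

View pics/t3b.png

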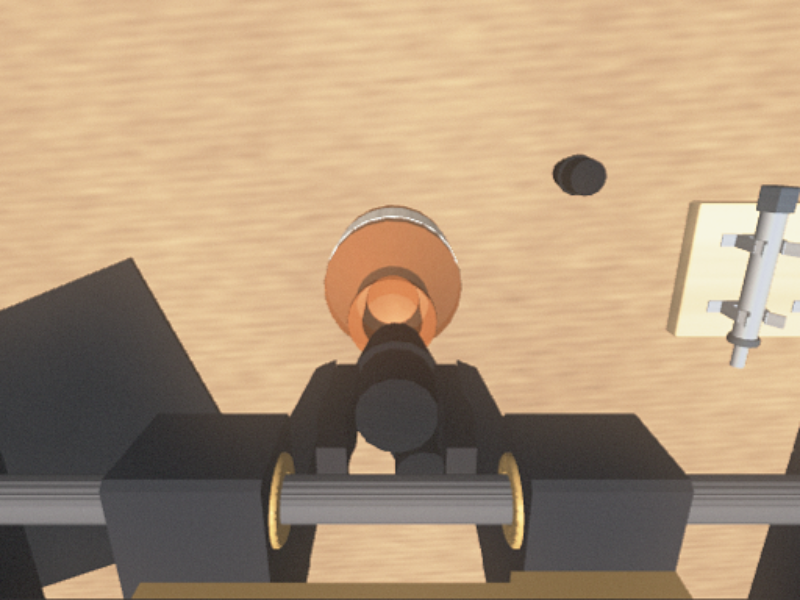

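The stopper is held upright at (395,390), with the mouth at (393,315) just beneath it. It needs a shift of about 2 mm, then lowering.

Emit:
drive_tool:
  delta_pos:
    - [-0.6,-1.7,0]
    - [0,0,10]
    - [0,0,10]
    - [0,0,5]
    - [0,0,0]
    - [0,0,0]
    - [0,0,0]
  delta_rot:
    - [0.002,-0.003,0.002]
    - [0,0,0]
    - [0,0,0]
    - [0,0,0]
    - [0,0,0]
    - [0,0,0]
    - [0,0,0]
  claw: [-1,-1,-1,-1,-1,-1,-1]

```text
time_s: 41.78
tool_pos: [0.5742, -0.3575, 0.1604]
eef_rot: [0.001, 0.038, 0.999, -0.001]
ft_force: [0.0, 0.1, -0.6]
finger_gap: 0.282
grasp_force: 30.0
```

```bash
python3 plan.py 573.8,-356,159,175.8 573.8,-356,138.5,175.8,2.5; python3 -c "
from h import *;print(sensors.sense()['tool_pos'])"
```

```text
1 rows rot [-0.002, 0.001, -0.002]
('each', [0.52, 1.49, 1.38], 'total', [0.5, 1.5, 1.4])
9 rows rot [-0.0, -0.0, 0.0]
('each', [-0.0, -0.0, 2.28], 'total', [-0.0, -0.0, 20.5])
[ 0.57420705 -0.35751713  0.16038289]
```

Emit:
drive_tool:
  delta_pos:
    - [0.4,1.4,0]
    - [0,0,0]
    - [0,0,4]
    - [0,0,3]
    - [0,0,3]
    - [0,0,3]
    - [0,0,2]
    - [0,0,0]
  delta_rot:
    - [-0.001,0.001,-0.001]
    - [0,0,0]
    - [0,0,0]
    - [0,0,0]
    - [0,0,0]
    - [0,0,0]
    - [0,0,0]
    - [0,0,0]
  claw: [-1,-1,-1,-1,-1,-1,-1,-1]

```text
time_s: 42.78
tool_pos: [0.5736, -0.356, 0.1448]
eef_rot: [-0.0, 0.037, 0.999, -0.0]
ft_force: [0.4, -0.5, -0.3]
finger_gap: 0.283
grasp_force: 30.0
```

Emit:
drive_tool:
  delta_pos:
    - [0,0,2]
    - [0,0,1.5]
    - [0,0,1]
    - [0,0,1]
    - [0,0,0.7]
    - [0,0,0]
    - [0,0,0]
  delta_rot:
    - [0,0,0]
    - [0,0,0]
    - [0,0,0]
    - [0,0,0]
    - [0,0,0]
    - [0,0,0]
    - [0,0,0]
  claw: [-1,-1,-1,-1,-1,-1,-1]

```text
time_s: 43.65
tool_pos: [0.5738, -0.3561, 0.1389]
eef_rot: [0.0, 0.037, 0.999, -0.001]
ft_force: [-0.4, -0.1, 0.7]
finger_gap: 0.28
grasp_force: 30.0
```

Emit:
drive_tool:
  delta_pos:
    - [0,0,0.5]
    - [0,0,0.5]
    - [0,0,0]
    - [0,0,0]
  delta_rot:
    - [0,0,0]
    - [0,0,0]
    - [0,0,0]
    - [0,0,0]
  claw: [-1,-1,-1,-1]

```text
time_s: 44.15
tool_pos: [0.5739, -0.3561, 0.1383]
eef_rot: [0.0, 0.037, 0.999, -0.001]
ft_force: [-0.6, 0.2, 4.5]
finger_gap: 0.277
grasp_force: 30.0
```

Emit:
drive_tool:
  delta_pos:
    - [0,0,0]
    - [0,0,0]
    - [0,0,0]
    - [0,0,0]
    - [0,0,-15]
    - [0,0,-30]
    - [15,0,-40]
    - [40,20,-30]
    - [0,0,0]
    - [0,0,0]
  delta_rot:
    - [0,0,0]
    - [0,0,0]
    - [0,0,0]
    - [0,0,0]
    - [0,0,0]
    - [0,0,0]
    - [0,0,0]
    - [0,0,0]
    - [0,0,0]
    - [0,0,0]
  claw: [-0.1,-0.1,-0.1,-0.1,-0.1,0.2,0.2,0.2,0.2,0.2]

```text
time_s: 45.4
tool_pos: [0.5207, -0.3326, 0.2533]
eef_rot: [0.0, 0.037, 0.999, -0.001]
ft_force: [0.1, 0.5, 0.5]
finger_gap: 0.602
grasp_force: 0.0
```

```bash
cat > fin.py <<'E'
from h import *
s=sensors.sense(); print(s['tool_pos'],s['time_s'])
rgb,d,T,K=snap('wrist','f1')
for c in ['f1','scene','side']:
    if c!='f1': snap(c,'f_'+c); c='f_'+c
    rgb,d,T,K=load(c); P=cloud(d,T,K)*1000; P=P[np.isfinite(P[...,0])]
    for n,a,b,r0 in (('knob',134,150,40),('lip',104,113,40)):
        q=P[(np.hypot(P[:,0]-573,P[:,1]+356)<r0)&(P[:,2]>a)&(P[:,2]<b)]
        if len(q)>20: e=cv2.minEnclosingCircle(q[:,:2].astype(np.float32)); print(c,n,len(q),np.round(e[0],1),round(e[1],1),'top',np.percentile(q[:,2],97).round(1))
for c in ['scene','side']:
    a=cv2.imread(f'pics/f_{c}.png'); cv2.imwrite(f'pics/f_{c}b.png',cv2.resize(a,(800,600),interpolation=cv2.INTER_CUBIC))
E
python3 fin.py
```

```text
[ 0.52074729 -0.33255794  0.2533372 ] 45.4
f1 knob 720 [ 574.3 -355.7] 13.3 top 144.0
f1 lip 519 [ 574.3 -356. ] 20.7 top 111.4
f_scene knob 166 [ 572.9 -356.9] 13.7 top 144.8
f_scene lip 150 [ 573.7 -357. ] 20.5 top 112.3
f_side knob 62 [ 572.3 -355.9] 13.8 top 145.5
f_side lip 62 [ 571.9 -354.9] 20.6 top 112.3
```

View pics/f_sideb.png

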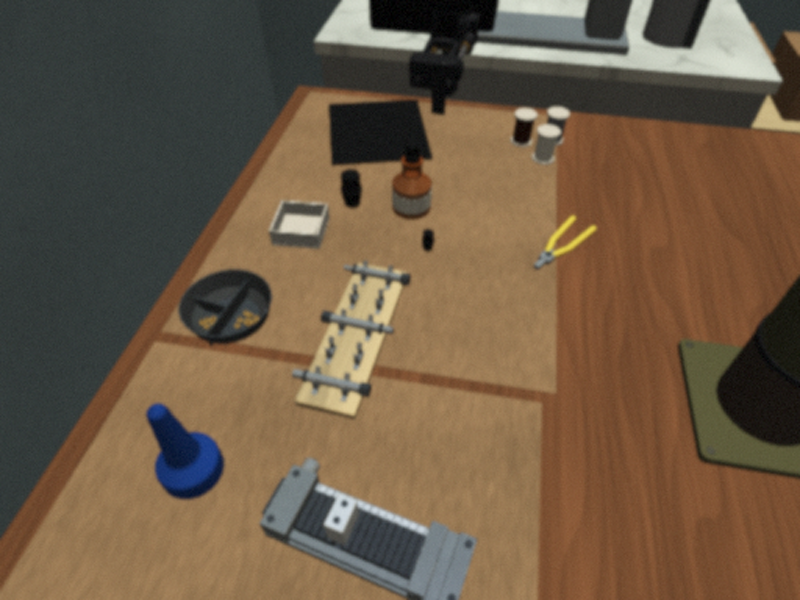

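View pics/f_sceneb.png

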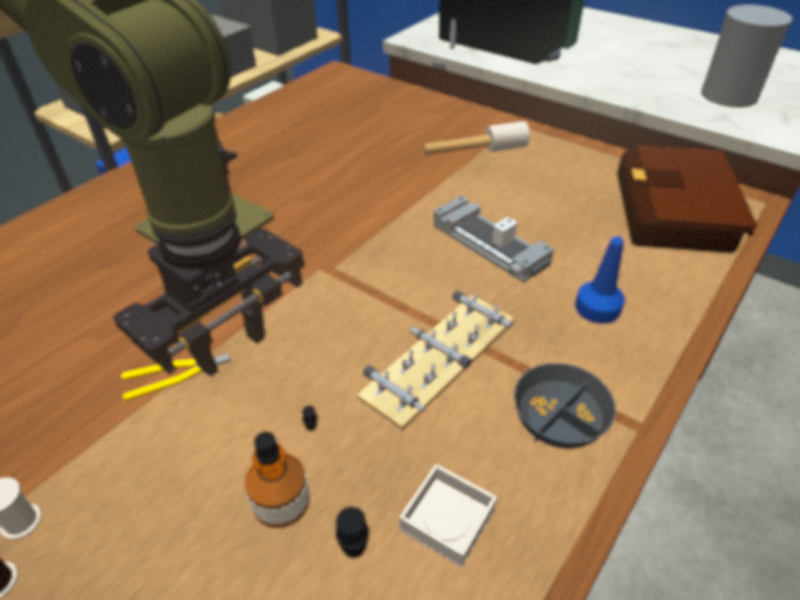

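The side view shows three punches across the rail at (378,273), (358,323) and (332,382), the stop on the bar at (340,515), and the stoppered bottle at (411,185). The scene view agrees, with no punch left on the bench and the bystanders unmoved. The knob sits 32.6 mm above the lip, so the foot is 17.4 mm below it.

```bash
python3 -c "
from cell import manip; print(manip.finish_job())"
```

```text
the job is handed in; nothing more can be done
None
```

The bench is ready and the job is handed in at about 45 s (no verdict was returned): the stop sits flat in its slot, all three punches are clipped in, and the middle-sized stopper is in the standing bottle.

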